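Brush out the dosing cup and set it under the grinder

TASK

Get the coffee grinder ready: take the brush out of its fork stand, dip its bristles right down to the bottom of the tilted dosing cup, and then dip them well down inside the mug so that any dust drops off there. Hang the brush back in the fork with its collar resting on the prongs, and only then slide the carriage by its knob until the cup's mouth is centred under the grinder's spout. Leave the mug standing and do not disturb the other things on the worktop.

Things in the scene. Friction and masses are not known exactly. Their poses are not given: they have to be found in the camera images.
- brush: upright round brush, 209 mm long, about 70 g. Origin: the bristles' end (tip); z runs up the handle. From the tip: black bristles to 50 mm (27 mm thick at most), ferrule 21 mm thick to 72, neck 10 mm thick to 130, flat round collar 34 mm wide from 130 to 136, then a light wooden grip to 209 mm, of section 24 mm (x) by 18 mm (y)
- brush_grip (a point): middle of the brush's grip, on its axis 174 mm above the tip
- brush_collar (a point): centre of the collar's underside, on the brush's axis 130 mm above the tip
- stand_slot (a point): middle of the slot of the fixed fork stand, level with the prongs' top, 160 mm above the worktop, where the collar's underside rests; z up. Slot 20 mm wide, open to this frame's -y; prongs 8 mm thick end 34 mm from here, each with a pin 5 mm high at its end: lift the brush 10 mm before drawing it out. Post on the +y side, no higher than the prongs; foot 80 x 110 mm
- cup_floor (a point): steel dosing cup, 85 mm long, 64 mm wide outside, 57 mm inside at the narrowest, tilted 35 degrees towards the robot in a cradle on the sliding carriage. This point: centre of its inner floor; its z runs along the cup's axis out of the mouth, the rim is 80 mm along it.
- cup_mouth (a point): centre of the dosing cup's mouth (level with the rim), moves with the carriage
- carriage_knob (a point): dark wooden knob standing upright on the carriage, 28 mm across, by which the carriage is slid; this point is on its axis at the height to grip, 17 mm under its top and 65 mm above the worktop. The knob is 120 mm from the cup, towards +y of the station.
- carriage (a joint): position of the carriage on its track in m: 0 at the left end stop, growing to 0.2 at the right end; it slides along the -y axis of the body station, with some friction (about 3 N), and stays where it is left
- station: the fixed track of the carriage, a dark wooden plate 100 x 290 mm with two steel rails; origin at the centre of its underside, y along the track, x away from the robot
- spout_tip (a point): lower end of the spout of the coffee grinder (a fixed steel machine 105 mm wide with a glass hopper, about 345 mm high, behind the track); 150 mm above the worktop, 16 mm clear above the cup's upper rim when the cup is below; the spout is 24 mm thick and runs back to the machine
- mug: plain white mug with a handle, loose, 86 mm across, 96 mm high; origin at its underside, z up, handle towards -y; the centre of its bowl is at y = +16 mm
- mug_mouth (a point): centre of the mug's mouth, level with its rim; about 70 mm wide inside at the rim, inner floor 88 mm below
- tumbler: glass tumbler 81 mm across, 102 mm high, origin at its underside; leave alone
- lemon: lemon, 70 mm long, leave alone
- garlic: garlic bulb, 60 mm, leave alone
- spice_jar: spice jar 41 mm across, 105 mm high, leave alone
- pepper_mill: wooden pepper mill 58 mm across, 170 mm high, leave alone
Not all that is in view belongs to the job. There is more than one size of the brush; the job needs the larger.

How it is judged (in metres and radians):
On the way, in this order (a step that is already met when the one before it is completed fails the run):
1. the brush is drawn out of the fork, more than 60 mm from the slot (distance between brush_collar and stand_slot above 0.06 m and contact force between the fingers and brush above 0.5 N and horizontal distance between cup_mouth and spout_tip above 0.09 m), for 0.1 s.
2. the bristle tip is at the bottom of the dosing cup (within 15 mm of its inner floor), the carriage still away from the spout (z of brush in the frame of cup_floor between -0.005 and 0.015 m and distance between brush and cup_floor below 0.03 m and horizontal distance between cup_mouth and spout_tip above 0.09 m), for 0.1 s.
3. the bristle tip is inside the mug, at least 30 mm below its rim (z of brush in the frame of mug_mouth between -0.1 and -0.03 m and horizontal distance between brush and mug_mouth below 0.036 m and horizontal distance between cup_mouth and spout_tip above 0.09 m), for 0.1 s.
4. the brush hangs in the fork again, let go, the carriage still away from the spout (z of brush_collar in the frame of stand_slot between -0.004 and 0.005 m and horizontal distance between brush_collar and stand_slot below 0.014 m and angle between brush's own z axis and vertical below 0.12 rad and linear speed of brush below 0.02 m/s and contact force between the fingers and brush below 0.05 N and horizontal distance between cup_mouth and spout_tip above 0.09 m), for 0.2 s.
5. the cup's mouth is centred under the spout within 10 mm (horizontal distance between cup_mouth and spout_tip below 0.01 m), for 0.2 s.
At the end, for the whole second after the job is handed in: the brush hangs upright in the fork (collar on the prongs within 5 mm in height, within 14 mm of the slot's middle, tilt under 0.12 rad), let go and at rest; the cup's mouth is under the spout's tip within 10 mm horizontally, the carriage at rest; the mug stands upright (tilt under 0.1 rad), at rest (z of brush_collar in the frame of stand_slot between -0.004 and 0.005 m and horizontal distance between brush_collar and stand_slot below 0.014 m and angle between brush's own z axis and vertical below 0.12 rad and linear speed of each of brush, mug below 0.02 m/s and contact force between the fingers and brush below 0.05 N and horizontal distance between cup_mouth and spout_tip below 0.01 m and velocity of joint carriage between -0.005 and 0.005 m/s and angle between mug's own z axis and vertical below 0.1 rad); the robot touches nothing.
It fails at once if the mug is tipped by more than 0.35 rad or shoved more than 50 mm (angle between mug's own z axis and vertical above 0.35 rad or distance of mug from where it was at the start of the episode above 0.05 m).
It fails at once if another thing on the worktop is displaced by more than 30 mm (distance of any of tumbler, lemon, garlic, spice_jar, pepper_mill from where it was at the start of the episode above 0.03 m).
It also fails if it takes over 72 s, if anything falls off the work surface, if the arm or the gripper's body presses on something with over 40 N, if the wrist force passes 120 N, or if a joint passes its speed limit or range.

ROBOT

A 6-joint arm with a two-finger parallel gripper is mounted at the origin on a cart in front of the work surface, level with it; the furniture and walls round the work are solid. World frame = base frame: x ahead of the robot, y to its left, z up, the work surface at z = 0. Lengths are in mm, angles in rad, forces in N, time in s.
With the tool pointing down it reaches from about 350 to 800 mm from the base axis. Payload 7.3 kg.
Tool frame: the origin (TCP) lies midway between the tips of the shut fingers; the grasp point (between the pads) lies 19 mm behind it; z points along the fingers, y is the line along which they close (so a half turn about z gives the same grasp; the last joint's range is limited). The gripper opens to 85 mm and grips with 20 to 120 N. Pads are 22 mm wide; open, the fingers measure 114 mm over their backs; the gripper's body (76 mm by 85 mm) begins 54 mm behind the grasp point. The pads swing forward as they close: fully open they stand 13 mm farther back than shut.
Start: joints at [1.054, 0.342, 1.524, -0, 1.275, -0.146], TCP at [190.228, 489.347, 199.222] pointing down, gripper open.
Joint ranges: [-2.53, 2.53], [-0.77, 2.02], [0.04, 2.7], [-1, 4.14], [0.28, 2.66], [-3.11, 3.11]. Speed limits (rad/s): [2.57, 2.57, 3.14, 3.14, 3.14, 3.14].

INTERFACE

Orientations are given as a unit quaternion [w, x, y, z].
In Python, from cell import robot gives the robot as it stands.
- The arm moves only by the tool play_rows, never from a script. Its argument "rows" is a list of rows, each an object with "linear": the shift along the tool's x, y, z as a fraction of full scale, a list of three; "twist": the turn, a rotation vector about the tool's x, y, z as a fraction of full scale, a list of three. A call has 1 to 10 rows; each row is the pose to reach, as a shift and turn from the pose commanded when the call began, along the tool's axes at that moment; what a row does not reach only later rows make up. Full scale, the value 1, is 0.12 m for a shift and 30 degrees for a turn. A row lasts 1/8 s, in which the tool goes at most 62.5 mm and 10.7 degrees, less where a joint would pass 70% of its speed; a pose out of reach is approached as far as the arm can. A call with a number of a shift or a turn outside -1 to 1 is refused whole. A call with a gripper value outside its range is refused whole. "grip" is the closure, from -1 (fully open) to 1 (shut), set as the call begins (left out, the last holds). The fingers move at their own pace and stop on an object; "newtons" is the grip in N (left out, the last holds). Time passes only in rows, so rows that repeat a pose let the fingers close. It gives the time, the measured TCP pose, the force, the opening and the grip force at its end, in the units of the state.
- robot.state(): the state, without advancing time (a new reading comes with each control period).
- robot.camera(name): name is "scene" or "top"; returns (picture, depth): 400x640x3 uint8, red, green, blue; 400x640 float32, mm along the optical axis (not along the pixel's ray), 0 where there is no reading.
- robot.camera_model(name): a dict with "fx", "fy", "cx", "cy" (pixels), "k1" (the pictures are not rectified: a ray, as slopes to the right and down, at radius r is drawn at 1 + k1 r^2 times it, then the intrinsics apply), "R" (3x3) and "t" (3): a world point X has camera coordinates R X + t. Camera axes: x right, y down, z forward; pixel columns grow to the right and rows downward; lengths in mm; the calibration is good to about 2 mm. A picture is of the moment at which its call begins. camera_model takes no time and is no camera call.
- robot.job_done(): hands the job in; it is judged then, once.
Trained networks look in the newest picture that a camera, given by its name, has taken for a name from the list of things; names that differ only in an ending like _2 or _b are one class to them, and where a whole thing is asked for, a point or a joint stands for the part that bears it (a point fixed in the world has none). Each returns a list of dicts, best first, with "confidence" (0 to 1); they miss things now and then, are a little off and sometimes report something else, mostly with a low value. They report only what shows in the picture. A call takes as long as a camera call. They do not tell look-alikes from the thing itself.
- robot.outline_of(label, camera): "pixels" (400x640 bool, what is visible of it) and "box" ([left, top, width, height] in pixels, round what is visible of it).
- robot.spot_point(label, camera): "xy" ([column, row] in pixels: a listed point, or the origin of a listed thing).
The state is a dict: "time": time; "joint_pos": joint angles; "joint_vel": joint speeds; "tau": joint torques, N m; "tcp_pos": TCP position; "tool_rot": TCP orientation; "contact_force": force on the tool from outside, world axes, zero at the start; "moment": the same for the moment, N m; "gripper_width": finger opening in mm; "grip_force": force on a finger pad.
Only numpy, scipy, OpenCV 4.12 (cv2) and the standard library are available. Lean on these libraries where they do the work, as an engineer would, in place of code of your own. Each camera call takes 0.05 s, during which the arm holds its last target. There are 200 camera calls.

## Working session

There is one attempt and no reset: what is moved stays moved. The work goes in short steps, Python scripts to look and compute and a tool call to move; the robot and the scene stay as the last step left them, time stands still between calls to the robot, and variables do not carry over. Pictures are saved under pics/ and viewed, at most 10 in all, crops included, and the job is handed in when it is done.

Besides the shell and the picture viewer there is one more tool, called after ">>>" as a command line: name --argument value ..., lists and objects as JSON in quotes. play_rows: Moves the arm, as the interface text tells. Its arguments: {"type":"object","properties":{"rows":{"type":"array","items":{"type":"object","properties":{"linear":{"type":"array","items":{"type":"number"}},"twist":{"type":"array","items":{"type":"number"}}}}},"grip":{"type":"number"},"newtons":{"type":"number"}},"required":["rows"]}

```bash
mkdir -p pics; cat > h.py <<'E'
import numpy as np, cv2
from cell import robot
from scipy.spatial.transform import Rotation as Ro
def ray(cam,px):
    m=robot.camera_model(cam); K=np.array([[m['fx'],0,m['cx']],[0,m['fy'],m['cy']],[0,0,1.]])
    p=cv2.undistortPoints(np.array(px,float).reshape(-1,1,2),K,np.array([m['k1'],0,0,0.])).reshape(-1,2)
    return np.c_[p,np.ones(len(p))],np.array(m['R']),np.array(m['t'])
def world(cam,px,d):
    r,R,t=ray(cam,px); return (r*np.array(d).reshape(-1,1)-t)@R
def atz(cam,px,z):
    r,R,t=ray(cam,px); o=-R.T@t; w=r@R
    return o+w*((z-o[2])/w[:,2])[:,None]
def two(pa,pb):  # triangulate scene/top pixels
    A=np.zeros((3,3));b=np.zeros(3)
    for c,p in(('scene',pa),('top',pb)):
        r,R,t=ray(c,[p]);o=-R.T@t;w=(r@R)[0];w/=np.linalg.norm(w);P=np.eye(3)-np.outer(w,w);A+=P;b+=P@o
    return np.linalg.solve(A,b)
E
python3 - <<'E'
from h import *
for c in('scene','top'):
    im,d=robot.camera(c); cv2.imwrite(f'pics/{c}0.png',im[:,:,::-1]); np.save(f'pics/{c}0.npy',d)
    m=robot.camera_model(c);print(c,m['fx'],-np.array(m['R']).T@m['t'])
    for l in['brush','brush_grip','brush_collar','stand_slot','cup_floor','cup_mouth','carriage_knob','station','spout_tip','mug','mug_mouth']:
        print(l,[(np.round(q['xy']).tolist(),round(q['confidence'],2)) for q in robot.spot_point(l,c)])
print(robot.state())
E
```

```text
scene 453.84612278115776 [ 91.30310372 845.61909107 989.013704  ]
brush [([279.0, 382.0], 0.87), ([315.0, 326.0], 0.76)]
brush_grip [([309.0, 283.0], 0.92), ([276.0, 348.0], 0.55)]
brush_collar [([272.0, 359.0], 0.85)]
stand_slot [([314.0, 296.0], 0.66), ([378.0, 215.0], 0.64)]
cup_floor [([303.0, 205.0], 0.78)]
cup_mouth [([314.0, 195.0], 0.68), ([320.0, 203.0], 0.49)]
carriage_knob [([298.0, 232.0], 0.95)]
station [([321.0, 203.0], 0.85), ([363.0, 236.0], 0.5)]
spout_tip [([340.0, 159.0], 0.92)]
mug []
mug_mouth [([354.0, 250.0], 0.7)]
top 455.0703285462791 [ 255.04455732  -44.24658696 1675.10646545]
brush [([360.0, 190.0], 0.51), ([249.0, 242.0], 0.5), ([359.0, 178.0], 0.35)]
brush_grip [([241.0, 238.0], 0.66), ([199.0, 231.0], 0.63)]
brush_collar [([243.0, 238.0], 0.6), ([203.0, 234.0], 0.46)]
stand_slot [([242.0, 236.0], 0.72), ([326.0, 193.0], 0.65)]
cup_floor [([361.0, 179.0], 0.6), ([414.0, 190.0], 0.56)]
cup_mouth [([359.0, 189.0], 0.93)]
carriage_knob [([326.0, 193.0], 0.94)]
station [([384.0, 185.0], 0.94), ([357.0, 188.0], 0.47)]
spout_tip [([413.0, 190.0], 0.79), ([380.0, 189.0], 0.18)]
mug [([319.0, 244.0], 0.83)]
mug_mouth [([313.0, 244.0], 0.85)]
{'time': 1.2, 'joint_pos': array([ 1.05399698e+00,  3.42018031e-01,  1.52409456e+00, -2.70859642e-05,
        1.27538348e+00, -1.45999236e-01]), 'joint_vel': array([-4.70673944e-04,  3.88521199e-04, -3.13207072e-04, -8.22059161e-04,
       -8.28305308e-04, -7.63234138e-05]), 'tau': array([-1.62151988e-03, -4.33574581e+01, -2.46274567e+01, -3.24545272e-04,
        1.53841484e-04, -3.77928131e-06]), 'tcp_pos': array([190.24101825, 489.349413  , 199.21404617]), 'tool_rot': array([2.79650406e-05, 1.84335874e-01, 9.82863308e-01, 4.14513739e-05]), 'contact_force': array([ 0.0639543 , -0.84314973,  1.01238595]), 'moment': array([-0.01901808,  0.0330335 , -0.02144621]), 'grip_force': 0.0, 'gripper_width': 85.33231859920238}
```

View pics/scene0.png

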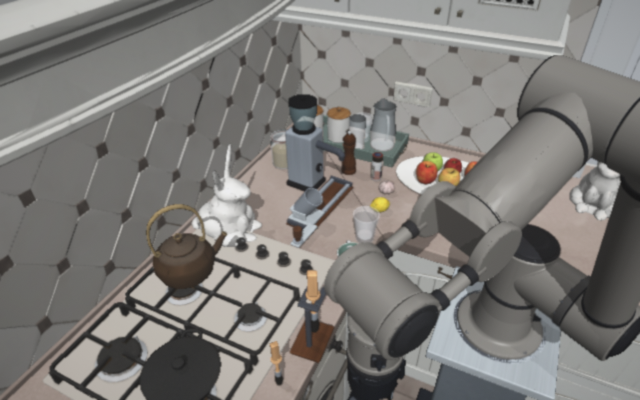

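View pics/top0.png

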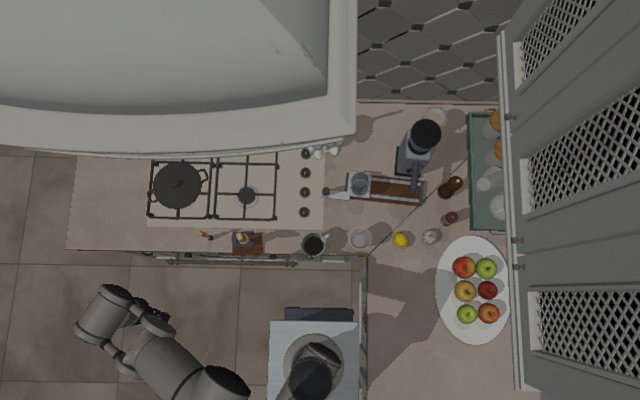

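The scene view shows the fork stand with the larger brush (grip at 312,283), a smaller decoy (277,360), the cup (308,203) and the knob (297,232). In the top view the stand is at (245,240), the mug at (313,244), the tumbler at (360,238), the knob at (326,192) and the spout near (412,165).

```bash
python3 - <<'E'
from h import *
t=cv2.imread('pics/top0.png');s=cv2.imread('pics/scene0.png')
cv2.imwrite('pics/t1.png',cv2.resize(t[120:270,190:450],None,fx=3,fy=3,interpolation=2))
a=cv2.resize(s[250:390,250:370],None,fx=3.3,fy=3.3,interpolation=2)
b=cv2.resize(s[130:270,270:390],None,fx=3.3,fy=3.3,interpolation=2)
cv2.imwrite('pics/s1.png',np.hstack([a,b]))
dt=np.load('pics/top0.npy')
for n,p in dict(grip=(241,238),knob=(326,193),cupm=(359,189),mugm=(313,244),tumbler=(360,238),base=(310,375)).items():
    print(n,world('top',[p],dt[p[1],p[0]]).round())
print('slot two',two((309,283),(241,238)).round(), atz('scene',[(309,283)],204).round(),atz('top',[(241,238)],204).round())
print('knob',two((298,232),(326,193)).round(),atz('scene',[(298,232)],65).round(),atz('top',[(326,193)],65).round())
print('cupm',two((314,195),(359,189)).round(),two((320,203),(359,189)).round())
print('spout',two((340,159),(413,190)).round(),atz('top',[(413,190)],150).round(),atz('scene',[(340,159)],150).round())
print('mugm',atz('top',[(313,244)],96).round(),'mug',atz('top',[(319,244)],0).round())
print('station',atz('top',[(384,185)],0),atz('scene',[(321,203)],0))
for c in('scene','top'):
  for l in['brush','mug','station','carriage','tumbler','cup_floor','carriage_knob']:
    print(c,l,[(q['box'],round(q['confidence'],2)) for q in robot.outline_of(l,c)])
E
```

```text
grip [[413. 234. 237.]]
knob [[599. -30.  79.]]
cupm [[ 623. -151.   48.]]
mugm [[418.  12.  47.]]
tumbler [[ 447. -158.   11.]]
base [[ 18.   1. 306.]]
slot two [421. 242. 202.] [[424. 244. 204.]] [[417. 241. 204.]]
knob [604. -30.  63.] [[605. -28.  65.]] [[602. -30.  65.]]
cupm [ 607. -145.  122.] [ 602. -151.   91.]
spout [ 601. -330.  147.] [[ 600. -329.  150.]] [[ 600. -326.  150.]]
mugm [[413.  11.  96.]] mug [[423.  -8.   0.]]
station [[ 651.30667497 -248.08529138    0.        ]] [[ 6.38520200e+02 -2.54619998e+02 -1.13686838e-13]]
scene brush [([307.8, 269.8, 11.5, 63.5], 0.86), ([271.1, 341.7, 12.7, 43.1], 0.56), ([339.8, 127.8, 14.7, 47.5], 0.55)]
scene mug [([339.7, 242.8, 15.4, 12.5], 0.59)]
scene station [([287.3, 173.7, 67.7, 74.8], 0.76), ([372.0, 201.4, 19.1, 10.9], 0.46)]
scene carriage [([289.7, 186.5, 30.8, 58.5], 0.96)]
scene tumbler [([355.0, 203.9, 23.7, 38.2], 0.93)]
scene cup_floor [([289.7, 188.6, 32.6, 58.8], 0.86), ([352.8, 207.4, 25.2, 33.3], 0.4)]
scene carriage_knob [([290.3, 187.9, 29.2, 62.4], 0.58)]
top brush [([234.2, 235.2, 14.1, 9.3], 0.6), ([195.5, 233.6, 14.5, 5.0], 0.58)]
top mug [([301.7, 234.8, 28.5, 22.3], 0.88)]
top station [([320.4, 171.7, 100.7, 38.2], 0.96)]
top carriage []
top tumbler [([346.1, 226.8, 25.6, 23.3], 0.62)]
top cup_floor [([319.3, 173.2, 53.2, 26.4], 0.57)]
top carriage_knob [([321.7, 174.5, 45.8, 23.7], 0.62)]
```

View pics/t1.png

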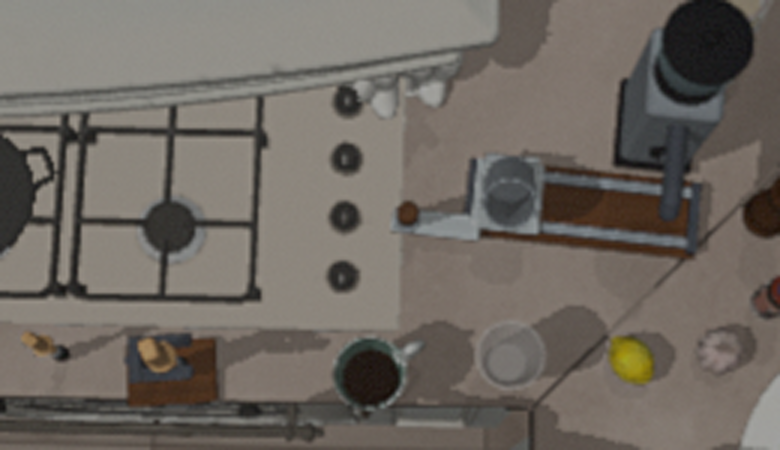

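View pics/s1.png

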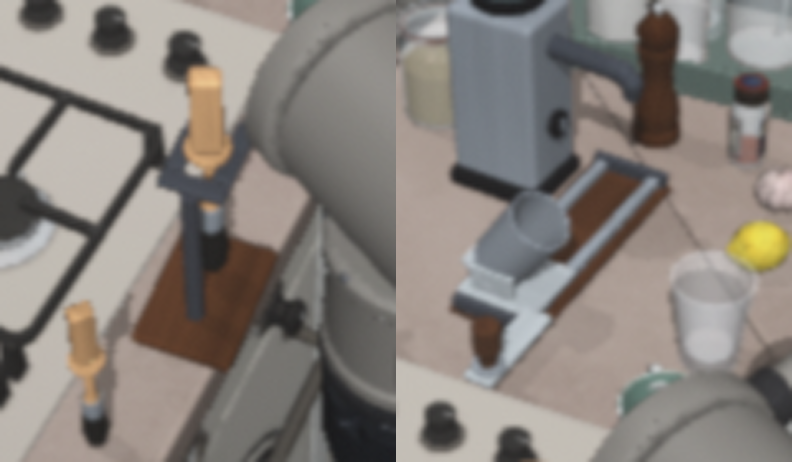

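The crops confirm the fork holds the large brush, its slot opening right (world -y) with the post at left. The track tilts about 4° in the top view, with the cup mouth near (359,185) in full-image pixels. I'll measure yaws and edges from depth now.

```bash
python3 - <<'E'
from h import *
def cloud(c):
    d=np.load(f'pics/{c}0.npy');v,u=np.mgrid[:400,:640];P=world(c,np.c_[u.ravel(),v.ravel()],d.ravel()).reshape(400,640,3);P[d==0]=np.nan;return P
def box(P,lo,hi):
    with np.errstate(all='ignore'): m=((P>lo)&(P<hi)).all(-1)
    return P[m]
def rep(n,Q):
    if len(Q)<3: print(n,len(Q));return
    r=cv2.minAreaRect(Q[:,:2].astype(np.float32)); print(n,len(Q),'med',np.median(Q,0).round(1),'rect',np.round(r[0],1),np.round(r[1],1),round(r[2],1))
for c in('top','scene'):
    P=cloud(c);print(c)
    rep('grip top',box(P,(370,190,215),(470,290,260)))
    rep('collar',box(P,(370,190,163),(470,290,172)))
    rep('prongs',box(P,(350,160,148),(480,320,163)))
    rep('foot',box(P,(340,120,5),(480,340,30)))
    rep('knob',box(P,(570,-60,55),(640,0,100)))
    rep('knobtop',box(P,(570,-60,74),(640,0,100)))
    rep('cup',box(P,(540,-220,60),(720,-90,150)))
    rep('cuprim',box(P,(540,-220,118),(720,-90,150)))
    rep('rails',box(P,(560,-400,18),(700,-200,40)))
    rep('mug',box(P,(340,-60,60),(480,70,110)))
    rep('mugrim',box(P,(340,-60,88),(480,70,110)))
    rep('spout',box(P,(560,-380,145),(680,-280,190)))
    rep('mach',box(P,(640,-450,200),(850,-250,400)))
b=robot.outline_of('mug','top')
# mug rim from outline, body ellipse
m=b[0]['pixels'].astype(np.uint8); m=cv2.morphologyEx(m,cv2.MORPH_OPEN,np.ones((9,9)));v,u=np.nonzero(m);print(u.min(),u.max(),v.min(),v.max(),atz('top',[(u.mean(),v.mean())],80))
d=np.load('pics/top0.npy');P=cloud('top')
print(P[225:262:3,300:332:3,2].round())
t=cv2.imread('pics/top0.png');g=cv2.cvtColor(t,cv2.COLOR_BGR2HSV)
print('fork rows');print(P[228:256:3,228:268:3,2].round())
E
```

```text
top
grip top 52 med [417.4 240.2 237.1] rect [418.5 241.7] [23.4 17.8] 27.3
collar 51 med [411.4 235.1 165.3] rect [418.7 243.2] [45.2 67.7] 7.7
prongs 173 med [411.1 248.2 158.7] rect [418.2 246.4] [52.4 76.4] 4.3
foot 476 med [409.3 230.6  10.2] rect [428.3 229.5] [103.8 216.9] 1.2
knob 51 med [605.4 -26.6  81.1] rect [606.3 -26.6] [25.9 21.6] 1.2
knobtop 42 med [607.3 -26.6  81.4] rect [607.1 -26.6] [24.5 21.6] 1.2
cup 261 med [ 635.5 -149.4   91.2] rect [ 635.  -149.9] [62.5 98.1] 84.5
cuprim 34 med [ 635.9 -148.5  126. ] rect [ 631.3 -148.1] [59.7 31.7] 88.0
rails 295 med [ 626.6 -315.9   21.4] rect [ 641.1 -293.3] [191.2 111.9] 83.7
mug 171 med [435.2   5.1  85.8] rect [4.135e+02 2.000e-01] [ 84.  104.8] 1.2
mugrim 79 med [422.4  15.2  93.2] rect [413.3  12.2] [83.2 85.4] 83.0
spout 137 med [ 619.4 -322.4  185.9] rect [ 632.1 -326.8] [24.7 95.2] 85.3
mach 1202 med [ 724.1 -328.5  328.3] rect [ 720.9 -334.4] [ 94.3 135.2] 86.1
scene
grip top 130 med [417.9 245.4 234.5] rect [420. 241.] [22.6 19.7] 26.2
collar 72 med [414.3 248.5 165.7] rect [412.4 236.6] [48.2 30.4] 45.8
prongs 
[... 1949 characters left out ...]
.  159.  241.  239.  169.  160.  156.  160.    9.   17.   11.
    -3.   -6.]
 [  -6.   -6.  159.  241.  238.  218.  161.    8.    9.   10.   14.   12.
    -3.   -8.]
 [   1.  149.  161.  105.  227.  206.  167.  103.   12.    8.   18.   14.
    -4.   11.]
 [  -4.   -1.  159.  164.  161.  168.  160.  151.  165.    7.   15.   15.
    -0.   -4.]
 [   4.   -2.  153.  162.  163.  158.  158.  161.  156.   16.   18.    8.
    -2.    2.]
 [  -2.   -1.   15.    8.   nan   10.   13.    5.   15.   14.   16.   12.
     5.    2.]
 [  -0.   -1.   19.   13.   10.    7.   14.   10.   14.   17.   10.   12.
    -2.   -2.]
 [-531. -542.    7.   16.   14.    9. -539. -547. -542. -544. -546. -531.
  -302. -298.]]
```

```bash
cat >> h.py <<'E'
def Rt(a,tilt=0,az=0):
    # tool y at world angle a (deg), pointing down; then tilted by 'tilt' deg so tool z leans toward world azimuth az (deg)
    a=np.radians(a);y=np.array([np.cos(a),np.sin(a),0]);z=np.array([0,0,-1.]);R=np.c_[np.cross(y,z),y,z]
    ax=np.array([-np.sin(np.radians(az)),np.cos(np.radians(az)),0])
    return Ro.from_rotvec(-np.radians(tilt)*ax)*Ro.from_matrix(R)
def pose():
    s=robot.state();q=s['tool_rot'];return np.array(s['tcp_pos']),Ro.from_quat([*q[1:],q[0]])
def plan(*wp,start=None):
    p,R=start or pose();print('at',p.round(1),'y-ang',np.degrees(np.arctan2(*R.as_matrix()[1::-1,1])).round(1))
    for P,Q in wp:
        P=np.array(P,float);Q=Q or R
        l=R.inv().apply(P-p)/120;w=(R.inv()*Q).as_rotvec()/np.radians(30)
        print('->',P,'lin',l.round(3).tolist(),'tw',w.round(3).tolist(),'rows>=',np.ceil(max(np.linalg.norm(P-p)/62.5,np.linalg.norm(w)*30/10.7)).astype(int));p,R=P,Q
E
python3 - <<'E'
from h import *
print(Rt(0,35,0).as_matrix()[:,2])
plan(((270,400,270),Rt(92)),((350,310,275),Rt(117)),((419,241.5,275),Rt(117)),((419,241.5,187),Rt(117)))
E
```

```text
[ 0.57357644  0.         -0.81915204]
at [190.2 489.4 199.2] y-ang 68.8
-> [270. 400. 270.] lin [-0.889, -0.453, -0.59] tw [0.0, 0.0, -0.775] rows>= 3
-> [350. 310. 275.] lin [-0.64, -0.773, -0.042] tw [0.0, 0.0, -0.833] rows>= 3
-> [419.  241.5 275. ] lin [-0.253, -0.77, 0.0] tw [0.0, 0.0, 0.0] rows>= 2
-> [419.  241.5 187. ] lin [0.0, 0.0, 0.733] tw [0.0, 0.0, 0.0] rows>= 2
```

>>> play_rows --rows '[{"linear": [-0.2,-0.1,-0.4],"twist": [0,0,-0.2]},{"linear": [-0.6,-0.3,-0.59],"twist": [0,0,-0.5]},{"linear": [-0.889,-0.453,-0.59],"twist": [0,0,-0.775]},{"linear": [-0.889,-0.453,-0.59],"twist": [0,0,-0.775]}]' --grip -1

```text
time: 2.45
tcp_pos: [271.4, 398.6, 270.5]
tool_rot: [0.0, -0.016, 1.0, 0.0]
contact_force: [0.1, -0.8, -0.2]
gripper_width: 85.8
grip_force: 0.0
```

>>> play_rows --rows '[{"linear": [-0.22,-0.26,-0.042],"twist": [0,0,-0.28]},{"linear": [-0.44,-0.52,-0.042],"twist": [0,0,-0.56]},{"linear": [-0.64,-0.773,-0.042],"twist": [0,0,-0.833]},{"linear": [-0.64,-0.773,-0.042],"twist": [0,0,-0.833]}]'

```text
time: 2.95
tcp_pos: [350.7, 309.3, 274.8]
tool_rot: [-0.0, -0.232, 0.973, -0.0]
contact_force: [-0.5, -0.4, 0.2]
gripper_width: 85.1
grip_force: 0.0
```

>>> play_rows --rows '[{"linear": [-0.12,-0.35,0]},{"linear": [-0.253,-0.77,0]},{"linear": [-0.253,-0.77,0]},{"linear": [-0.253,-0.77,0]}]'

```text
$.rows[0]: bad value
```

```bash
python3 - <<'E'
from h import *
plan(((419,241.5,187),Rt(117)))
print(robot.state()['time'])
E
```

```text
at [350.7 309.3 274.8] y-ang 116.8
-> [419.  241.5 187. ] lin [-0.254, -0.761, 0.731] tw [0.0, -0.001, -0.007] rows>= 3
2.95
```

Twist must always be given.

>>> play_rows --rows '[{"linear": [-0.12,-0.35,0],"twist": [0,0,0]},{"linear": [-0.253,-0.765,0],"twist": [0,0,0]},{"linear": [-0.253,-0.765,0],"twist": [0,0,0]},{"linear": [-0.253,-0.765,0.3],"twist": [0,0,0]},{"linear": [-0.253,-0.765,0.6],"twist": [0,0,0]},{"linear": [-0.253,-0.765,0.731],"twist": [0,0,0]},{"linear": [-0.253,-0.765,0.731],"twist": [0,0,0]}]'

```text
time: 3.82
tcp_pos: [416.9, 243.3, 186.3]
tool_rot: [-0.002, -0.233, 0.972, 0.0]
contact_force: [0.8, 0.3, 0.1]
gripper_width: 85.6
grip_force: 0.0
```

>>> play_rows --rows '[{"linear": [0,0,0],"twist": [0,0,0]},{"linear": [0,0,0],"twist": [0,0,0]},{"linear": [0,0,0],"twist": [0,0,0]},{"linear": [0,0,0],"twist": [0,0,0]},{"linear": [0,0,0],"twist": [0,0,0]},{"linear": [0,0,0],"twist": [0,0,0]},{"linear": [0,0,0],"twist": [0,0,0]}]' --grip 1 --newtons 60

```text
time: 4.7
tcp_pos: [419.0, 242.1, 187.7]
tool_rot: [0.001, -0.233, 0.972, 0.0]
contact_force: [0.3, -0.6, 4.6]
gripper_width: 16.4
grip_force: 60.7
```

```bash
python3 - <<'E'
from h import *
s=robot.state();print(s['time'],s['contact_force'],s['gripper_width'],s['grip_force'])
p,R=pose()
plan((p+[0,0,16],R),(p+[8,-92,16],R),(p+[8,-92,116],R))
E
```

```text
4.7 [ 0.32955953 -0.61359767  4.62270954] 16.424589827437288 60.733516216278076
at [419.  242.1 187.7] y-ang 117.0
-> [419.03501162 242.07198561 203.74561797] lin [-0.0, -0.0, -0.133] tw [0.0, 0.0, 0.0] rows>= 1
-> [427.03501162 150.07198561 203.74561797] lin [0.289, -0.713, -0.0] tw [0.0, 0.0, 0.0] rows>= 2
-> [427.03501162 150.07198561 303.74561797] lin [-0.001, -0.0, -0.833] tw [0.0, 0.0, 0.0] rows>= 2
```

>>> play_rows --rows '[{"linear": [0,0,-0.07],"twist": [0,0,0]},{"linear": [0,0,-0.133],"twist": [0,0,0]},{"linear": [0,0,-0.133],"twist": [0,0,0]},{"linear": [0.06,-0.14,-0.133],"twist": [0,0,0]},{"linear": [0.14,-0.34,-0.133],"twist": [0,0,0]},{"linear": [0.22,-0.54,-0.133],"twist": [0,0,0]},{"linear": [0.289,-0.713,-0.133],"twist": [0,0,0]},{"linear": [0.289,-0.713,-0.133],"twist": [0,0,0]}]'

```text
time: 5.7
tcp_pos: [426.5, 148.2, 203.1]
tool_rot: [-0.0, -0.232, 0.973, -0.0]
contact_force: [0.2, 0.2, -1.0]
gripper_width: 16.7
grip_force: 60.0
```

>>> play_rows --rows '[{"linear": [0,0,-0.3],"twist": [0,0,0]},{"linear": [0,0,-0.65],"twist": [0,0,0]},{"linear": [0,0,-0.833],"twist": [0,0,0]},{"linear": [0,0,-0.833],"twist": [0,0,0]}]'

```text
time: 6.2
tcp_pos: [427.2, 150.4, 304.4]
tool_rot: [0.002, -0.234, 0.972, 0.0]
contact_force: [0.9, -0.4, -1.0]
gripper_width: 16.7
grip_force: 60.1
```

```bash
python3 - <<'E'
from h import *
im,d=robot.camera('scene');cv2.imwrite('pics/s2.png',cv2.resize(im[120:390,230:450,::-1],None,fx=2.2,fy=2.2))
s=robot.state();print(s['time'],s['contact_force'],s['gripper_width'],s['grip_force'])
az=-4.
# cup estimates
ax=np.array([-np.sin(np.radians(35))*np.cos(np.radians(-4.5)),-np.sin(np.radians(35))*np.sin(np.radians(-4.5)),np.cos(np.radians(35))])
def cloud(c):
    d=np.load(f'pics/{c}0.npy');v,u=np.mgrid[:400,:640];P=world(c,np.c_[u.ravel(),v.ravel()],d.ravel());return P[d.ravel()>0]
for c in('top','scene'):
    P=cloud(c);P=P[(P>(540,-200,40)).all(1)&(P<(720,-95,150)).all(1)]
    # axial coordinates
    x=np.array([np.cos(np.radians(-4.5)),np.sin(np.radians(-4.5)),0]);yy=np.cross([0,0,1],x);n=np.cross(ax,yy)
    h=P@ax;rim=P[h>np.percentile(h,99)-7];print(c,'h pct',np.percentile(h,[50,90,97,99,100]).round(1),'rim',rim.mean(0).round(1),len(rim))
    A=np.c_[rim@yy,rim@n]; r=cv2.minEnclosingCircle(A.astype(np.float32)); print('circle',r, (yy*r[0][0]+n*r[0][1]+ax*np.median(rim@ax)).round(1))
print(atz('top',[(359,189)],116),atz('scene',[(314,195)],116),atz('scene',[(303,205)],50),atz('top',[(361,179)],50))
E
```

```text
6.25 [-0.42177028  0.21428502 -0.9543408 ] 16.49089273891852 60.108582973480225
top h pct [-306.9 -266.1 -262.3 -259.9 -256.4] rim [ 614.7 -146.8  115.5] 43
circle ((-98.66667175292969, -575.7044677734375), 32.48780822753906) [ 613.4 -147.2  113.9]
scene h pct [-299.7 -269.1 -265.2 -262.6 -260.2] rim [ 614.7 -150.4  112.3] 64
circle ((-100.5120849609375, -573.8685302734375), 34.0668830871582) [ 613.2 -149.1  110.7]
[[ 607.54949737 -146.17843359  116.        ]] [[ 611.69008634 -152.3505663   116.        ]] [[ 659.92668537 -164.69673321   50.        ]] [[ 660.2763697  -157.51431374   50.        ]]
```

View pics/s2.png

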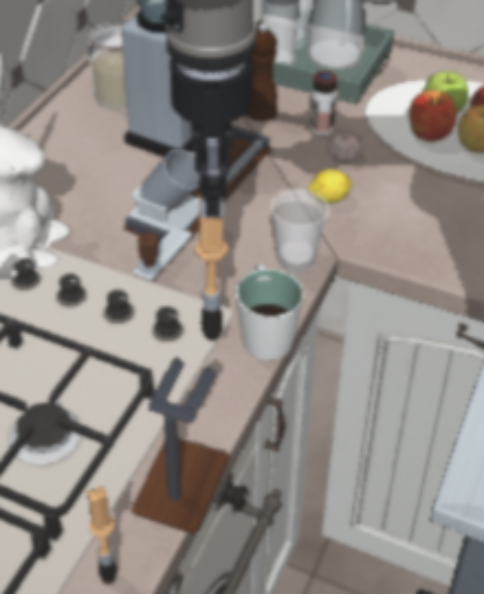

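The brush hangs straight in the gripper. The mug is white with dark contents, at crop (270,315). Next is the tilted cup dip.

```bash
python3 - <<'E'
from h import *
Q=Rt(117,35,-5.5);ax=-Q.as_matrix()[:,2];f=np.array([656.7,-153,50.5]);print(ax)
plan(((455,50,312),Rt(117,8,-5.5)),((480,-50,312),Rt(117,22,-5.5)),((508,-138.5,263),Q),(f+ax*(157.7+60),Q),(f+ax*(157.7+7),Q))
print(robot.state()['joint_pos'])
E
```

```text
[-0.5709358   0.05497487  0.81915204]
at [426.5 150.2 302.9] y-ang 117.0
-> [455.  50. 312.] lin [0.167, -0.852, -0.076] tw [0.144, -0.224, 0.0] rows>= 2
-> [480. -50. 312.] lin [0.195, -0.836, 0.04] tw [0.251, -0.394, 0.0] rows>= 2
-> [ 508.  -138.5  263. ] lin [0.275, -0.669, 0.492] tw [0.233, -0.365, 0.0] rows>= 2
-> [ 532.40727542 -141.03197185  228.82940004] lin [-0.003, -0.004, 0.351] tw [0.0, 0.0, 0.0] rows>= 1
-> [ 562.66687305 -143.94563971  185.41434169] lin [-0.0, -0.0, 0.442] tw [0.0, 0.0, 0.0] rows>= 1
[ 1.68672046e-01  1.40009548e-01  1.50801309e+00  2.04059819e-04
  1.49329794e+00 -1.87352044e+00]
```

>>> play_rows --rows '[{"linear": [0.05,-0.28,-0.076],"twist": [0.05,-0.07,0]},{"linear": [0.11,-0.56,-0.076],"twist": [0.1,-0.15,0]},{"linear": [0.167,-0.852,-0.076],"twist": [0.144,-0.224,0]},{"linear": [0.167,-0.852,-0.076],"twist": [0.144,-0.224,0]}]'

```text
time: 6.75
tcp_pos: [454.3, 48.4, 310.6]
tool_rot: [0.064, -0.231, 0.97, -0.023]
contact_force: [-1.0, 0.8, -0.6]
gripper_width: 16.4
grip_force: 60.0
```

>>> play_rows --rows '[{"linear": [0.06,-0.28,0.013],"twist": [0.08,-0.13,0]},{"linear": [0.13,-0.56,0.026],"twist": [0.16,-0.26,0]},{"linear": [0.195,-0.836,0.04],"twist": [0.251,-0.394,0]},{"linear": [0.195,-0.836,0.04],"twist": [0.251,-0.394,0]}]'

```text
time: 7.25
tcp_pos: [478.9, -50.8, 310.7]
tool_rot: [0.179, -0.228, 0.955, -0.062]
contact_force: [-0.7, -0.3, -0.8]
gripper_width: 16.6
grip_force: 60.0
```

>>> play_rows --rows '[{"linear": [0.09,-0.22,0.1],"twist": [0.08,-0.12,0]},{"linear": [0.18,-0.45,0.2],"twist": [0.16,-0.24,0]},{"linear": [0.275,-0.669,0.35],"twist": [0.233,-0.365,0]},{"linear": [0.275,-0.669,0.45],"twist": [0.233,-0.365,0]},{"linear": [0.275,-0.669,0.45],"twist": [0.233,-0.365,0]},{"linear": [0.275,-0.669,0.45],"twist": [0.233,-0.365,0]}]'

```text
time: 8.0
tcp_pos: [506.9, -137.4, 268.6]
tool_rot: [0.284, -0.224, 0.927, -0.098]
contact_force: [0.5, 0.1, -0.4]
gripper_width: 16.5
grip_force: 60.1
```

```bash
python3 - <<'E'
from h import *
Q=Rt(117,35,-5.5);ax=-Q.as_matrix()[:,2];f=np.array([656.7,-153,50.5])
s=robot.state();p,R=pose();print(s['time'],s['contact_force'],'tip',p+R.as_matrix()[:,2]*157.7)
plan((f+ax*(157.7+60),Q),(f+ax*(157.7+7),Q))
a=robot.camera('scene')[0];b=robot.camera('top')[0]
A=cv2.resize(a[165:265,250:370,::-1],None,fx=3.3,fy=4);B=cv2.resize(b[140:240,300:420,::-1],None,fx=3.3,fy=4)
cv2.imwrite('pics/c1.png',np.hstack([A,B]))
for c in('scene','top'):
  for l in('cup_mouth','brush'):print(c,l,[(np.round(q['xy'],1).tolist(),round(q['confidence'],2)) for q in robot.spot_point(l,c)])
E
```

```text
8.0 [ 0.51100886  0.07198714 -0.41248657] tip [ 596.91408059 -145.90720504  139.45198772]
at [ 506.9 -137.4  268.6] y-ang 112.2
-> [ 532.40727542 -141.03197185  228.82940004] lin [0.018, -0.001, 0.395] tw [0.001, 0.001, 0.003] rows>= 1
-> [ 562.66687305 -143.94563971  185.41434169] lin [-0.0, -0.0, 0.442] tw [0.0, 0.0, 0.0] rows>= 1
scene cup_mouth [([315.1, 196.5], 0.65)]
scene brush [([321.1, 190.6], 0.84), ([280.3, 384.0], 0.67), ([345.6, 164.4], 0.48)]
top cup_mouth [([360.5, 187.9], 0.97)]
top brush [([315.4, 244.2], 0.64), ([357.7, 191.1], 0.63), ([207.4, 237.7], 0.46), ([382.1, 188.1], 0.37), ([429.9, 235.0], 0.33)]
```

View pics/c1.png

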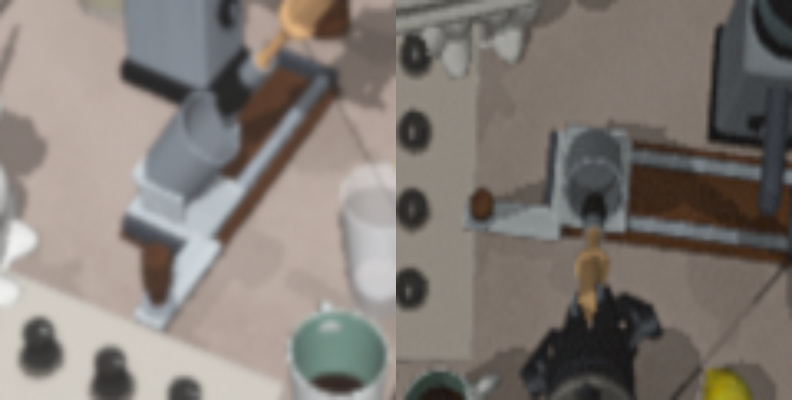

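The tip is just entering the cup mouth and lines up with its axis in both views (scene crop 225,100; top crop 597,195). I'll insert it now.

>>> play_rows --rows '[{"linear": [0.008,0,0.15],"twist": [0,0,0]},{"linear": [0.018,0,0.3],"twist": [0,0,0]},{"linear": [0.018,0,0.395],"twist": [0,0,0]},{"linear": [0.018,0,0.5],"twist": [0,0,0]},{"linear": [0.018,0,0.6],"twist": [0,0,0]},{"linear": [0.018,0,0.7],"twist": [0,0,0]},{"linear": [0.018,0,0.76],"twist": [0,0,0]},{"linear": [0.018,0,0.76],"twist": [0,0,0]}]'

```text
time: 9.3
tcp_pos: [556.7, -144.5, 191.7]
tool_rot: [0.284, -0.223, 0.928, -0.098]
contact_force: [1.0, -0.6, -1.0]
gripper_width: 16.6
grip_force: 60.0
```

```bash
python3 - <<'E'
from h import *
Q=Rt(117,35,-5.5);ax=-Q.as_matrix()[:,2];f=np.array([656.7,-153,50.5])
p,R=pose();s=robot.state();print(s['contact_force'],s['moment'],'tip in cup',Q.inv().apply(p+R.as_matrix()[:,2]*157.7-f))
plan((f+ax*(157.7+7),Q),(f+ax*(157.7+4),Q))
E
```

```text
[ 1.00600173 -0.63236923 -0.97802066] [ 0.08489048  0.35754988 -0.0060101 ] tip in cup [  1.75005922  -0.30075968 -15.5338317 ]
at [ 556.7 -144.5  191.7] y-ang 112.1
-> [ 562.66687305 -143.94563971  185.41434169] lin [-0.013, 0.003, 0.071] tw [0.001, -0.002, 0.0] rows>= 1
-> [ 564.37968046 -144.1105643   182.95688556] lin [-0.0, 0.0, 0.025] tw [0.0, 0.0, 0.0] rows>= 1
```

>>> play_rows --rows '[{"linear": [-0.007,0,0.03],"twist": [0,0,0]},{"linear": [-0.01,0,0.06],"twist": [0,0,0]},{"linear": [-0.01,0,0.085],"twist": [0,0,0]},{"linear": [-0.01,0,0.085],"twist": [0,0,0]},{"linear": [-0.01,0,0.085],"twist": [0,0,0]}]'

```text
time: 9.93
tcp_pos: [563.4, -144.7, 184.6]
tool_rot: [0.284, -0.223, 0.927, -0.098]
contact_force: [0.3, 1.6, -0.2]
gripper_width: 16.5
grip_force: 60.0
```

>>> play_rows --rows '[{"linear": [0,0,0.015],"twist": [0,0,0]},{"linear": [0,0,0.03],"twist": [0,0,0]},{"linear": [0,0,0.03],"twist": [0,0,0]}]'

```text
time: 10.3
tcp_pos: [565.5, -144.9, 181.5]
tool_rot: [0.284, -0.223, 0.927, -0.098]
contact_force: [-0.1, -0.1, -1.1]
gripper_width: 16.7
grip_force: 60.0
```

```bash
python3 - <<'E'
from h import *
Q=Rt(117,35,-5.5);ax=-Q.as_matrix()[:,2];f=np.array([656.7,-153,50.5])
p,R=pose();s=robot.state();print(s['contact_force'],s['moment'],'tip in cup',Q.inv().apply(p+R.as_matrix()[:,2]*157.7-f))
E
```

```text
[-0.06107476 -0.06194759 -1.07950825] [ 0.05356337  0.42850748 -0.00787961] tip in cup [ 0.36583194 -0.61996631 -2.1141215 ]
```

>>> play_rows --rows '[{"linear": [0,0,0.012],"twist": [0,0,0]},{"linear": [0,0,0.025],"twist": [0,0,0]},{"linear": [0,0,0.025],"twist": [0,0,0]}]'

```text
time: 10.68
tcp_pos: [567.2, -145.0, 179.0]
tool_rot: [0.284, -0.223, 0.927, -0.098]
contact_force: [-0.6, 0.2, -1.2]
gripper_width: 16.9
grip_force: 60.0
```

>>> play_rows --rows '[{"linear": [0,0,0.012],"twist": [0,0,0]},{"linear": [0,0,0.025],"twist": [0,0,0]},{"linear": [0,0,0.025],"twist": [0,0,0]}]'

```text
time: 11.05
tcp_pos: [569.0, -145.3, 176.9]
tool_rot: [0.284, -0.223, 0.927, -0.098]
contact_force: [-1.5, -0.5, 0.4]
gripper_width: 16.6
grip_force: 60.4
```

```bash
python3 - <<'E'
from h import *
Q=Rt(117,35,-5.5);f=np.array([656.7,-153,50.5])
p,R=pose();s=robot.state();print(s['contact_force'],'tip in cup',Q.inv().apply(p+R.as_matrix()[:,2]*157.7-f))
ax=-Q.as_matrix()[:,2]
plan((p+ax*110,Q),((480,-70,318),Rt(117,17,-5.5)),((420,12.5,318),Rt(117)),((414,12.5,213),Rt(117)))
E
```

```text
[-1.50739372 -0.51263467  0.41502545] tip in cup [ 0.08596402 -0.96258708  3.61855964]
at [ 569.  -145.3  176.9] y-ang 112.0
-> [ 506.17472267 -139.23716738  267.04648627] lin [0.0, -0.001, -0.917] tw [-0.002, -0.0, 0.001] rows>= 2
-> [480. -70. 318.] lin [-0.315, 0.456, -0.504] tw [-0.322, 0.506, -0.0] rows>= 2
-> [420.   12.5 318. ] lin [0.113, 0.826, -0.165] tw [-0.304, 0.478, 0.0] rows>= 2
-> [414.   12.5 213. ] lin [0.045, 0.023, 0.875] tw [0.0, 0.0, 0.0] rows>= 2
```

>>> play_rows --rows '[{"linear": [0,0,-0.2],"twist": [0,0,0]},{"linear": [0,0,-0.5],"twist": [0,0,0]},{"linear": [0,0,-0.8],"twist": [0,0,0]},{"linear": [0,0,-0.917],"twist": [0,0,0]},{"linear": [0,0,-0.917],"twist": [0,0,0]},{"linear": [0,0,-0.917],"twist": [0,0,0]}]'

```text
time: 11.8
tcp_pos: [506.1, -139.0, 265.6]
tool_rot: [0.284, -0.223, 0.928, -0.098]
contact_force: [-0.5, -0.9, -0.5]
gripper_width: 16.5
grip_force: 60.1
```

>>> play_rows --rows '[{"linear": [-0.1,0.15,-0.17],"twist": [-0.1,0.17,0]},{"linear": [-0.2,0.3,-0.34],"twist": [-0.2,0.34,0]},{"linear": [-0.315,0.456,-0.504],"twist": [-0.322,0.506,0]},{"linear": [-0.315,0.456,-0.504],"twist": [-0.322,0.506,0]}]'

```text
time: 12.3
tcp_pos: [481.9, -68.7, 318.0]
tool_rot: [0.14, -0.232, 0.961, -0.048]
contact_force: [0.4, -0.8, -1.0]
gripper_width: 17.0
grip_force: 60.0
```

>>> play_rows --rows '[{"linear": [0.04,0.27,-0.055],"twist": [-0.1,0.16,0]},{"linear": [0.08,0.55,-0.11],"twist": [-0.2,0.32,0]},{"linear": [0.113,0.826,-0.165],"twist": [-0.304,0.478,0]},{"linear": [0.113,0.826,-0.165],"twist": [-0.304,0.478,0]},{"linear": [0.113,0.826,-0.165],"twist": [-0.304,0.478,0]}]'

```text
time: 12.92
tcp_pos: [420.2, 12.1, 316.5]
tool_rot: [0.0, -0.233, 0.972, -0.0]
contact_force: [-0.2, -0.0, -0.6]
gripper_width: 16.5
grip_force: 60.0
```

```bash
python3 - <<'E'
from h import *
p,R=pose();print('tip',p+R.as_matrix()[:,2]*157.7)
plan(((414,12.5,250),Rt(117)),((414,12.5,208),Rt(117)))
a=robot.camera('top')[0]
for l in('mug_mouth','mug','brush'):
  for c in('top','scene'):
    if l=='mug_mouth' and c=='scene': a=robot.camera('scene')[0]
    q=robot.spot_point(l,c);print(l,c,[(np.round(k['xy'],1).tolist(),round(k['confidence'],2), atz(c,[k['xy']],96 if l=='mug_mouth' else 0)[0].round()) for k in q])
E
```

```text
tip [420.20462536  11.9474473  158.78093139]
at [420.2  12.1 316.5] y-ang 117.0
-> [414.   12.5 250. ] lin [0.044, 0.027, 0.554] tw [-0.002, -0.0, -0.0] rows>= 2
-> [414.   12.5 208. ] lin [0.0, 0.0, 0.35] tw [0.0, 0.0, 0.0] rows>= 1
mug_mouth top [([317.0, 244.6], 0.6, array([411.,  -3.,  96.]))]
mug_mouth scene [([352.3, 251.4], 0.97, array([413.,   8.,  96.])), ([351.3, 269.4], 0.51, array([390.,  72.,  96.]))]
mug top [([321.5, 249.6], 0.63, array([403., -18.,   0.]))]
mug scene [([350.9, 271.6], 0.65, array([419.,  -3.,   0.]))]
brush top [([208.3, 240.0], 0.43, array([429., 400.,   0.]))]
brush scene [([350.1, 232.8], 0.87, array([ 487., -157.,    0.])), ([279.8, 382.2], 0.7, array([434., 389.,   0.]))]
```

>>> play_rows --rows '[{"linear": [0.05,0.022,0.2],"twist": [0,0,0]},{"linear": [0.05,0.022,0.4],"twist": [0,0,0]},{"linear": [0.05,0.022,0.6],"twist": [0,0,0]},{"linear": [0.05,0.022,0.75],"twist": [0,0,0]},{"linear": [0.05,0.022,0.9],"twist": [0,0,0]},{"linear": [0.05,0.022,0.9],"twist": [0,0,0]},{"linear": [0.05,0.022,0.9],"twist": [0,0,0]},{"linear": [0.05,0.022,0.9],"twist": [0,0,0]}]'

```text
time: 14.32
tcp_pos: [413.9, 12.1, 210.5]
tool_rot: [0.001, -0.233, 0.972, -0.001]
contact_force: [0.6, -0.4, -1.8]
gripper_width: 16.5
grip_force: 60.0
```

```bash
python3 - <<'E'
from h import *
p,R=pose();s=robot.state();print(s['contact_force'],'tip',p+R.as_matrix()[:,2]*157.7)
a=robot.camera('scene')[0];cv2.imwrite('pics/m1.png',cv2.resize(a[190:300,300:400,::-1],None,fx=4,fy=4))
Q=Rt(117)
plan((p+[0,0,105],Q),((420,95,p[2]+100),Q),((427,150,205),Q))
E
```

```text
[ 0.56478248 -0.44950531 -1.79187119] tip [414.18997551  11.90800073  52.84119995]
at [413.9  12.1 210.4] y-ang 117.0
-> [413.92169471  12.114426   315.54083664] lin [-0.001, -0.002, -0.876] tw [-0.004, 0.002, -0.001] rows>= 2
-> [420.          95.         310.54083664] lin [-0.359, 0.592, 0.042] tw [0.0, 0.0, 0.0] rows>= 2
-> [427. 150. 205.] lin [-0.26, 0.382, 0.88] tw [0.0, 0.0, 0.0] rows>= 2
```

View pics/m1.png

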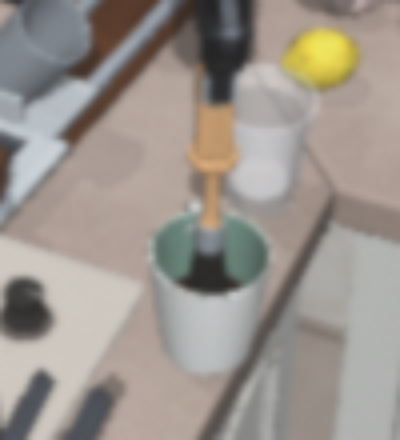

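The bristles are well inside the mug (ferrule at the rim, crop 210,240) and the mug is standing. Now back to the fork.

>>> play_rows --rows '[{"linear": [0,0,-0.25],"twist": [0,0,0]},{"linear": [0,0,-0.55],"twist": [0,0,0]},{"linear": [0,0,-0.876],"twist": [0,0,0]},{"linear": [0,0,-0.876],"twist": [0,0,0]},{"linear": [-0.18,0.3,-0.876],"twist": [0,0,0]},{"linear": [-0.359,0.592,-0.84],"twist": [0,0,0]},{"linear": [-0.61,0.97,-0.84],"twist": [0,0,0]},{"linear": [-0.61,0.97,-0.84],"twist": [0,0,0]}]'

```text
time: 15.38
tcp_pos: [425.2, 152.1, 309.2]
tool_rot: [-0.001, -0.236, 0.972, -0.0]
contact_force: [-0.3, -0.2, -0.9]
gripper_width: 16.8
grip_force: 60.0
```

>>> play_rows --rows '[{"linear": [0,0,0.3],"twist": [0,0,0]},{"linear": [0,0,0.6],"twist": [0,0,0]},{"linear": [0,0,0.87],"twist": [0,0,0]},{"linear": [0,0,0.87],"twist": [0,0,0]},{"linear": [0,0,0.87],"twist": [0,0,0]}]'

```text
time: 16.0
tcp_pos: [426.5, 148.8, 207.0]
tool_rot: [0.001, -0.233, 0.972, -0.001]
contact_force: [0.6, 0.1, -0.6]
gripper_width: 16.5
grip_force: 60.0
```

```bash
python3 - <<'E'
from h import *
Q=Rt(117)
plan(((426.5,156,203.5),Q),((419,242,203.5),Q),((419,242,188),Q))
a,d=robot.camera('scene')
v,u=np.mgrid[:400,:640];P=world('scene',np.c_[u.ravel(),v.ravel()],d.ravel())[d.ravel()>0]
for n,lo,hi in(('prong',(370,195,150),(470,320,172)),('brush neck/collar',(400,120,90),(450,172,172)),('fork all',(380,200,140),(470,330,175))):
    B=P[(P>lo).all(1)&(P<hi).all(1)].astype(np.float32);r=cv2.minAreaRect(B[:,:2].copy());print(n,len(B),r)
Y=P[(P>(370,205,152)).all(1)&(P<(470,250,172)).all(1)]
for a in range(205,250,6):
    q=Y[(Y[:,1]>a)&(Y[:,1]<a+6)];print(a,np.sort(q[:,0]).round(0))
E
```

```text
at [426.5 148.8 207. ] y-ang 117.0
-> [426.5 156.  203.5] lin [-0.027, 0.053, 0.029] tw [-0.003, 0.002, -0.002] rows>= 1
-> [419.  242.  203.5] lin [-0.27, 0.667, 0.0] tw [0.0, 0.0, 0.0] rows>= 2
-> [419. 242. 188.] lin [0.0, 0.0, 0.129] tw [0.0, 0.0, 0.0] rows>= 1
prong 429 ((418.89111328125, 244.80474853515625), (52.86072540283203, 78.11127471923828), 6.415126800537109)
brush neck/collar 122 ((426.7554931640625, 150.34393310546875), (20.62554359436035, 19.90754508972168), 28.0731258392334)
fork all 445 ((418.8600158691406, 245.08143615722656), (52.86072540283203, 78.66814422607422), 6.415126800537109)
205 [397. 397. 399. 399. 401. 402. 402. 403. 403. 404. 406. 407. 409. 409.
 411. 433. 436. 441. 443.]
211 [396. 396. 398. 398. 400. 400. 401. 405. 405. 406. 408. 408. 409. 434.
 434. 436. 437. 437. 437. 439. 439. 440. 441. 442. 442. 444. 445. 445.
 447.]
217 [395. 396. 397. 399. 400. 401. 402. 403. 403. 404. 404. 406. 406. 408.
 410. 431. 432. 432. 433. 434. 435. 435. 437. 437. 439. 441. 442. 443.
 446.]
223 [394. 394. 397. 397. 398. 400. 403. 404. 405. 407. 409. 410. 432. 434.
 435. 437. 438. 439. 440. 443. 443. 443. 445. 447.]
229 [394. 395. 396. 397. 397. 399. 399. 399. 400. 402. 402. 405. 405. 407.
 408. 410. 430. 431. 431. 433. 433. 434. 434. 436. 436. 438. 438. 440.
 442. 443. 444.]
235 [395. 395. 398. 400. 401. 401. 402. 403. 404. 405. 406. 408. 409. 431.
 432. 433. 434. 435. 437. 438. 438. 440. 440. 441. 442. 443. 444.]
241 [394. 394. 395. 396. 397. 398. 399. 400. 401. 404. 404. 405. 405. 406.
 406. 408. 429. 431. 431. 432. 433. 435. 437. 438. 439. 441. 443. 444.]
247 [393. 395. 398. 400. 401. 408. 429. 432. 434. 434. 436. 439. 443. 445.]
```

The slot midline measures x≈419 at y=242 and 421.7 at y=211, matching the recorded pick pose.

>>> play_rows --rows '[{"linear": [-0.1,0.24,0.029],"twist": [0,0,0]},{"linear": [-0.18,0.43,0.029],"twist": [0,0,0]},{"linear": [-0.25,0.6,0.029],"twist": [0,0,0]},{"linear": [-0.297,0.72,0.029],"twist": [0,0,0]},{"linear": [-0.297,0.72,0.029],"twist": [0,0,0]},{"linear": [-0.297,0.72,0.029],"twist": [0,0,0]}]'

```text
time: 16.8
tcp_pos: [418.5, 241.8, 202.7]
tool_rot: [0.0, -0.233, 0.972, -0.001]
contact_force: [0.0, 0.4, -0.1]
gripper_width: 16.6
grip_force: 60.0
```

```bash
python3 - <<'E'
from h import *
print(robot.state()['contact_force'])
plan(((419,242,188),Rt(117)))
E
```

```text
[ 0.01540493  0.3520401  -0.09470342]
at [418.5 241.8 202.7] y-ang 117.0
-> [419. 242. 188.] lin [-0.004, -0.0, 0.122] tw [-0.003, -0.0, -0.001] rows>= 1
```

>>> play_rows --rows '[{"linear": [0,0,0.04],"twist": [0,0,0]},{"linear": [0,0,0.08],"twist": [0,0,0]},{"linear": [0,0,0.11],"twist": [0,0,0]},{"linear": [0,0,0.122],"twist": [0,0,0]},{"linear": [0,0,0.122],"twist": [0,0,0]},{"linear": [0,0,0.122],"twist": [0,0,0]}]'

```text
time: 17.55
tcp_pos: [418.4, 242.2, 187.8]
tool_rot: [-0.0, -0.233, 0.972, -0.001]
contact_force: [0.1, -1.0, -0.1]
gripper_width: 16.9
grip_force: 60.2
```

```bash
python3 - <<'E'
from h import *
print(robot.state()['contact_force'])
a,d=robot.camera('scene')
v,u=np.mgrid[:400,:640];P=world('scene',np.c_[u.ravel(),v.ravel()],d.ravel())[d.ravel()>0]
for r in range(148,182,3):
    B=P[(P>(400,220,r)).all(1)&(P<(440,265,r+3)).all(1)];print(r,len(B),B[:,:2].min(0).round() if len(B) else '',B[:,:2].max(0).round() if len(B) else '')
E
```

```text
[ 0.06783872 -1.0498463  -0.10195122]
148 0  
151 0  
154 12 [403. 239.] [440. 263.]
157 51 [400. 222.] [440. 265.]
160 32 [400. 222.] [439. 263.]
163 36 [402. 227.] [435. 259.]
166 19 [404. 234.] [434. 257.]
169 13 [406. 241.] [427. 254.]
172 5 [409. 247.] [426. 253.]
175 11 [406. 242.] [426. 253.]
178 9 [406. 240.] [426. 254.]
181 10 [407. 245.] [425. 253.]
```

>>> play_rows --rows '[{"linear": [0,0,0.01],"twist": [0,0,0]},{"linear": [0,0,0.01],"twist": [0,0,0]}]'

```text
time: 17.85
tcp_pos: [418.7, 242.3, 187.7]
tool_rot: [0.001, -0.233, 0.972, -0.001]
contact_force: [-2.2, -2.0, 8.1]
gripper_width: 16.7
grip_force: 61.4
```

>>> play_rows --rows '[{"linear": [0,0,0],"twist": [0,0,0]},{"linear": [0,0,0],"twist": [0,0,0]},{"linear": [0,0,0],"twist": [0,0,0]},{"linear": [0,0,0],"twist": [0,0,0]},{"linear": [0,0,0],"twist": [0,0,0]},{"linear": [0,0,0],"twist": [0,0,0]},{"linear": [0,0,0],"twist": [0,0,0]}]' --grip -1

```text
time: 18.73
tcp_pos: [418.4, 242.3, 186.6]
tool_rot: [-0.0, -0.233, 0.972, -0.001]
contact_force: [-0.1, 0.5, 0.3]
gripper_width: 85.3
grip_force: 0.0
```

```bash
python3 - <<'E'
from h import *
p,R=pose();print(robot.state()['contact_force'],robot.state()['gripper_width'])
plan((p+[0,0,100],R))
E
```

```text
[-0.13555049  0.4671297   0.30914771] 85.31027450402598
at [418.4 242.3 186.6] y-ang 117.0
-> [418.39065623 242.27616376 286.56958907] lin [0.0, -0.001, -0.833] tw [0.0, 0.0, 0.0] rows>= 2
```

Contact was confirmed at 8 N before release. Next I raise the tool and check the brush.

>>> play_rows --rows '[{"linear": [0,0,-0.15],"twist": [0,0,0]},{"linear": [0,0,-0.4],"twist": [0,0,0]},{"linear": [0,0,-0.7],"twist": [0,0,0]},{"linear": [0,0,-0.833],"twist": [0,0,0]},{"linear": [0,0,-0.833],"twist": [0,0,0]}]'

```text
time: 19.35
tcp_pos: [418.9, 242.6, 287.6]
tool_rot: [0.001, -0.233, 0.972, -0.0]
contact_force: [0.3, -0.1, -0.9]
gripper_width: 85.1
grip_force: 0.0
```

```bash
python3 - <<'E'
from h import *
a,d=robot.camera('scene');cv2.imwrite('pics/f1.png',cv2.resize(a[190:370,260:380,::-1],None,fx=3.3,fy=3.3))
v,u=np.mgrid[:400,:640];P=world('scene',np.c_[u.ravel(),v.ravel()],d.ravel())[d.ravel()>0]
B=P[(P>(380,200,215)).all(1)&(P<(460,285,246)).all(1)].astype(np.float32);print(len(B),cv2.minAreaRect(B[:,:2].copy()),np.percentile(B[:,2],[50,95]))
def rim(n,lo,hi):
    B=P[(P>lo).all(1)&(P<hi).all(1)].astype(np.float32);print(n,len(B),cv2.minAreaRect(B[:,:2].copy()),B.mean(0))
rim('knobtop',(575,-60,74),(640,0,95))
# approach knob: yaw options, tool y perpendicular to track-ish or along
for a in(90,60,0):
    pass
plan(((470,150,250),Rt(106)),((530,70,230),Rt(95)),((580,10,200),Rt(86)))
print(robot.state()['joint_pos'])
E
```

```text
128 ((418.4783630371094, 244.04466247558594), (22.85442352294922, 19.112199783325195), 23.58717918395996) [233.79784393 239.48340683]
knobtop 53 ((608.4820556640625, -26.657663345336914), (25.72208023071289, 25.967041015625), 81.36516571044922) [608.3175   -24.362339  79.51713 ]
at [418.4 242.4 286.4] y-ang 117.0
-> [470. 150. 250.] lin [-0.034, -0.881, 0.304] tw [-0.002, 0.0, 0.366] rows>= 2
-> [530.  70. 230.] lin [-0.297, -0.779, 0.167] tw [0.0, 0.0, 0.367] rows>= 2
-> [580.  10. 200.] lin [-0.372, -0.534, 0.25] tw [0.0, 0.0, 0.3] rows>= 2
[ 3.67107162e-01  2.08677046e-01  1.46740033e+00 -1.00085879e-03
  1.46545282e+00 -1.67446753e+00]
```

View pics/f1.png

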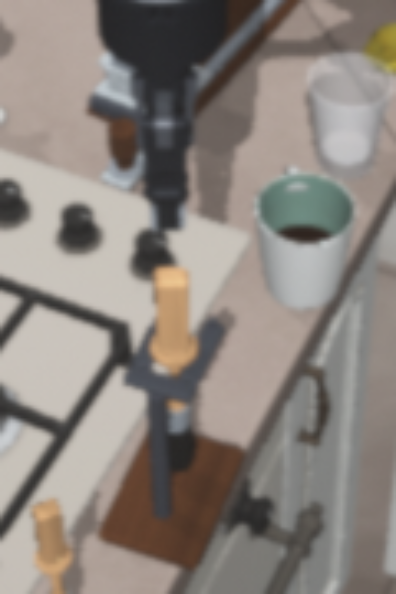

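The brush hangs in the fork: collar on the prongs (crop 172,350), upright. Next, the knob.

>>> play_rows --rows '[{"linear": [-0.01,-0.3,0.1],"twist": [0,0,0.12]},{"linear": [-0.02,-0.6,0.2],"twist": [0,0,0.24]},{"linear": [-0.034,-0.881,0.304],"twist": [0,0,0.366]},{"linear": [-0.034,-0.881,0.304],"twist": [0,0,0.366]}]'

```text
time: 19.9
tcp_pos: [469.7, 148.1, 247.8]
tool_rot: [-0.002, -0.138, 0.99, -0.001]
contact_force: [0.8, 0.6, 0.4]
gripper_width: 85.4
grip_force: 0.0
```

>>> play_rows --rows '[{"linear": [-0.1,-0.26,0.05],"twist": [0,0,0.12]},{"linear": [-0.2,-0.52,0.1],"twist": [0,0,0.24]},{"linear": [-0.297,-0.779,0.167],"twist": [0,0,0.367]},{"linear": [-0.297,-0.779,0.167],"twist": [0,0,0.367]}]'

```text
time: 20.4
tcp_pos: [530.0, 69.2, 228.7]
tool_rot: [-0.001, -0.043, 0.999, -0.0]
contact_force: [-0.0, -0.3, 1.0]
gripper_width: 85.3
grip_force: 0.0
```

```bash
python3 - <<'E'
from h import *
plan(((607.5,-26.5,150),Rt(84.5)),((607.5,-26.5,47),Rt(84.5)))
P=None
for c in('top','scene'):
    d=np.load(f'pics/{c}0.npy');v,u=np.mgrid[:400,:640];P=world(c,np.c_[u.ravel(),v.ravel()],d.ravel())[d.ravel()>0]
    for y in range(-110,10,10):
        B=P[(P[:,1]>y)&(P[:,1]<y+10)&(abs(P[:,0]-607)<12)];print(c,y,np.percentile(B[:,2],[10,50,90]).round() if len(B) else '')
E
```

```text
at [530.   69.2 228.7] y-ang 94.9
-> [607.5 -26.5 150. ] lin [-0.577, -0.849, 0.655] tw [-0.002, -0.005, 0.347] rows>= 3
-> [607.5 -26.5  47. ] lin [0.0, 0.0, 0.858] tw [0.0, 0.0, 0.0] rows>= 2
top -110 [23. 28. 32.]
top -100 [24. 26. 30.]
top -90 [ 27. 853. 855.]
top -80 [ 26. 855. 857.]
top -70 [ 28. 859. 862.]
top -60 [ 27. 862. 864.]
top -50 [ 29. 863. 865.]
top -40 [ 56. 863. 865.]
top -30 [ 84. 865. 905.]
top -20 [ 79. 870. 921.]
top -10 [860. 885. 927.]
top 0 [860. 890. 931.]
scene -110 [-2. 26. 29.]
scene -100 [-0. 26. 30.]
scene -90 [-1. 26. 29.]
scene -80 [ 0. 26. 29.]
scene -70 [-2. 26. 29.]
scene -60 [-2. 24. 29.]
scene -50 [-3.  2. 32.]
scene -40 [-3. 52. 80.]
scene -30 [29. 61. 82.]
scene -20 [ 5. 34. 74.]
scene -10 [ 3.  7. 27.]
scene 0 [3. 5. 7.]
```

Arm plate is at z≈28, so a TCP height of 47 is clear.

>>> play_rows --rows '[{"linear": [-0.19,-0.28,0.2],"twist": [0,0,0.11]},{"linear": [-0.38,-0.56,0.4],"twist": [0,0,0.23]},{"linear": [-0.577,-0.849,0.655],"twist": [0,0,0.347]},{"linear": [-0.577,-0.849,0.655],"twist": [0,0,0.347]},{"linear": [-0.577,-0.849,0.655],"twist": [0,0,0.347]}]'

```text
time: 21.02
tcp_pos: [607.4, -24.2, 152.0]
tool_rot: [-0.0, 0.046, 0.999, -0.0]
contact_force: [0.5, -1.0, -0.2]
gripper_width: 85.3
grip_force: 0.0
```

>>> play_rows --rows '[{"linear": [0,0,0.25],"twist": [0,0,0]},{"linear": [0,0,0.5],"twist": [0,0,0]},{"linear": [0,0,0.7],"twist": [0,0,0]},{"linear": [0,0,0.85],"twist": [0,0,0]},{"linear": [0,0,0.85],"twist": [0,0,0]}]'

```text
time: 21.65
tcp_pos: [607.1, -24.1, 50.0]
tool_rot: [-0.0, 0.046, 0.999, -0.0]
contact_force: [0.2, 0.6, -0.1]
gripper_width: 85.4
grip_force: 0.0
```

>>> play_rows --rows '[{"linear": [0,0,0],"twist": [0,0,0]},{"linear": [0,0,0],"twist": [0,0,0]},{"linear": [0,0,0],"twist": [0,0,0]},{"linear": [0,0,0],"twist": [0,0,0]},{"linear": [0,0,0],"twist": [0,0,0]},{"linear": [0,0,0],"twist": [0,0,0]},{"linear": [0,0,0],"twist": [0,0,0]}]' --grip 1 --newtons 30

```text
time: 22.52
tcp_pos: [608.1, -25.8, 50.0]
tool_rot: [0.0, 0.047, 0.999, -0.001]
contact_force: [-0.4, -0.5, 3.3]
gripper_width: 0.1
grip_force: 1.7
```

```bash
python3 - <<'E'
from h import *
p,R=pose();print(robot.state()['contact_force'])
t=np.radians(5.5);u=np.array([-np.sin(t),-np.cos(t),0])
plan((p+u*85,R),(p+u*150,R))
E
```

```text
[-0.43352819 -0.50010643  3.30974034]
at [608.1 -25.8  50. ] y-ang 84.6
-> [ 599.94882148 -110.40629526   49.96901681] lin [0.001, -0.708, 0.001] tw [0.0, 0.0, 0.0] rows>= 2
-> [ 593.71884756 -175.10704816   49.96901681] lin [0.001, -0.542, 0.001] tw [0.0, 0.0, 0.0] rows>= 2
```

The fingers shut on nothing (0.1 mm), so I need to look.

```bash
python3 - <<'E'
from h import *
a,d=robot.camera('scene');b,e=robot.camera('top')
A=cv2.resize(a[160:260,250:370,::-1],None,fx=3.3,fy=4);B=cv2.resize(b[140:240,280:400,::-1],None,fx=3.3,fy=4)
cv2.imwrite('pics/k1.png',np.hstack([A,B]))
for c in('scene','top'):
  print(c,[(np.round(q['xy'],1).tolist(),round(q['confidence'],2),atz(c,[q['xy']],65).round(1)) for q in robot.spot_point('carriage_knob',c)])
  print(c,[(np.round(q['xy'],1).tolist(),round(q['confidence'],2),atz(c,[q['xy']],116).round(1)) for q in robot.spot_point('cup_mouth',c)])
E
```

```text
scene [([301.5, 232.0], 0.6, array([[595.2, -32.2,  65. ]])), ([339.7, 159.9], 0.36, array([[ 650.2, -438.5,   65. ]]))]
scene [([316.6, 191.0], 0.62, array([[ 613.4, -174.3,  116. ]])), ([310.4, 293.1], 0.32, array([[443.6, 204.5, 116. ]]))]
top []
top [([358.7, 187.8], 0.56, array([[ 611.8, -145.1,  116. ]]))]
```

View pics/k1.png

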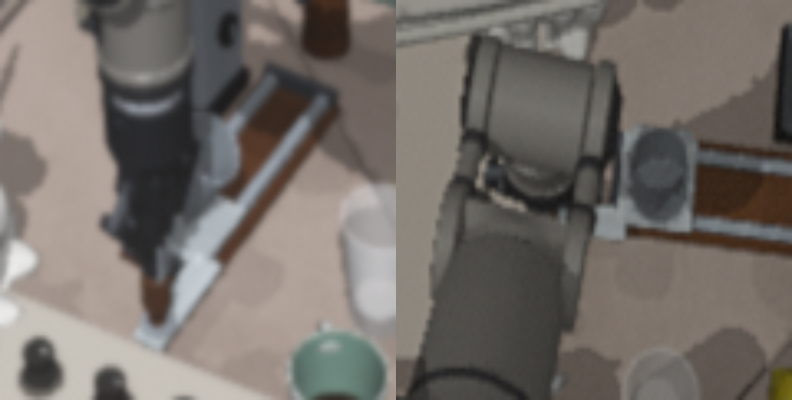

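```bash
python3 - <<'E'
from h import *
s=robot.state();print(s['tcp_pos'],s['gripper_width'],s['grip_force'],s['contact_force'],s['moment'],s['time'])
def proj(c,X):
    m=robot.camera_model(c);K=np.array([[m['fx'],0,m['cx']],[0,m['fy'],m['cy']],[0,0,1.]])
    return cv2.projectPoints(np.array(X,float).reshape(-1,1,3),cv2.Rodrigues(np.array(m['R']))[0],np.array(m['t'],float),K,np.array([m['k1'],0,0,0.]))[0].reshape(-1,2).round(1)
p=np.array(s['tcp_pos'])
print('tcp',proj('scene',p),'knob top',proj('scene',[604,-28,82]),'knob base',proj('scene',[604,-28,28]))
a,d=robot.camera('scene')
P=world('scene',[(u,v) for v in range(222,246,2) for u in range(290,306,3)],[d[v,u] for v in range(222,246,2) for u in range(290,306,3)]).reshape(12,6,3)
for i in range(12): print(222+2*i,[tuple(x.round().astype(int)) for x in P[i]])
E
```

```text
[608.06719087 -25.7921885   49.93571941] 0.028214047449951363 2.2667034202368086 [-1.08029928 -0.57653049  4.41841174] [-0.10394905  0.02630624 -0.02133271] 22.825
tcp [[297.  235.7]] knob top [[298.  227.8]] knob base [[298.8 240.9]]
222 [(np.int64(677), np.int64(-103), np.int64(19)), (np.int64(598), np.int64(8), np.int64(136)), (np.int64(603), np.int64(-16), np.int64(115)), (np.int64(597), np.int64(-23), np.int64(112)), (np.int64(637), np.int64(-111), np.int64(27)), (np.int64(628), np.int64(-116), np.int64(26))]
224 [(np.int64(680), np.int64(-107), np.int64(5)), (np.int64(612), np.int64(-15), np.int64(105)), (np.int64(604), np.int64(-17), np.int64(106)), (np.int64(598), np.int64(-25), np.int64(101)), (np.int64(635), np.int64(-108), np.int64(21)), (np.int64(626), np.int64(-112), np.int64(22))]
226 [(np.int64(681), np.int64(-107), np.int64(-4)), (np.int64(612), np.int64(-13), np.int64(99)), (np.int64(604), np.int64(-17), np.int64(99)), (np.int64(596), np.int64(-21), np.int64(98)), (np.int64(629), np.int64(-97), np.int64(24)), (np.int64(622), np.int64(-103), np.int64(22))]
228 [(np.in
[... 1810 characters left out ...]
6)), (np.int64(603), np.int64(-27), np.int64(33)), (np.int64(594), np.int64(-31), np.int64(33)), (np.int64(603), np.int64(-65), np.int64(1))]
242 [(np.int64(642), np.int64(-37), np.int64(0)), (np.int64(616), np.int64(-14), np.int64(31)), (np.int64(609), np.int64(-19), np.int64(30)), (np.int64(600), np.int64(-21), np.int64(31)), (np.int64(595), np.int64(-31), np.int64(24)), (np.int64(600), np.int64(-58), np.int64(-1))]
244 [(np.int64(625), np.int64(-9), np.int64(23)), (np.int64(616), np.int64(-12), np.int64(25)), (np.int64(605), np.int64(-12), np.int64(28)), (np.int64(597), np.int64(-15), np.int64(29)), (np.int64(604), np.int64(-47), np.int64(-1)), (np.int64(595), np.int64(-50), np.int64(0))]
```

```bash
python3 - <<'E'
from h import *
a=np.zeros(1)
a,d=robot.camera('scene')
o=cv2.imread('pics/scene0.png')[:,:,::-1]
for v in range(206,250,2): print(v,'now',a[v,288:308:3].tolist(),'| was',o[v,297].tolist())
E
```

```text
206 now [[66, 68, 73], [42, 42, 45], [40, 40, 42], [44, 45, 48], [39, 39, 40], [38, 38, 40], [42, 42, 44]] | was [118, 125, 132]
208 now [[67, 69, 75], [42, 42, 44], [40, 39, 41], [41, 41, 43], [37, 37, 38], [39, 39, 41], [50, 50, 52]] | was [120, 126, 134]
210 now [[70, 71, 77], [40, 39, 41], [40, 40, 41], [39, 40, 42], [39, 39, 41], [41, 40, 41], [61, 63, 66]] | was [126, 132, 140]
212 now [[64, 65, 70], [39, 38, 39], [39, 38, 40], [40, 40, 41], [40, 40, 42], [42, 42, 43], [68, 70, 74]] | was [162, 170, 175]
214 now [[61, 62, 67], [42, 42, 44], [42, 42, 44], [41, 42, 43], [39, 39, 40], [82, 86, 88], [74, 77, 81]] | was [149, 156, 161]
216 now [[52, 53, 56], [47, 47, 50], [42, 42, 44], [42, 41, 43], [39, 39, 40], [89, 92, 95], [92, 96, 99]] | was [155, 161, 166]
218 now [[42, 43, 44], [41, 41, 42], [42, 43, 44], [41, 41, 43], [54, 56, 58], [97, 101, 104], [113, 118, 121]] | was [163, 170, 175]
220 now [[44, 43, 44], [42, 41, 42], [41, 41, 42], [41, 41, 43], [85, 87, 91], [104, 108, 111], [140, 146, 151]] | was [178, 185, 190]
222 now [[63, 60, 62], [44, 44, 45], [41, 41, 42], [71, 7
[... 1211 characters left out ...]
[131, 134, 139], [74, 58, 51], [113, 113, 116], [156, 164, 169], [137, 128, 124]] | was [75, 61, 53]
242 now [[171, 156, 148], [178, 177, 177], [153, 160, 168], [135, 138, 145], [142, 148, 155], [119, 119, 121], [154, 139, 132]] | was [133, 137, 143]
244 now [[178, 166, 158], [175, 176, 177], [177, 185, 190], [161, 168, 175], [145, 150, 155], [133, 122, 116], [158, 144, 136]] | was [161, 168, 174]
246 now [[198, 193, 184], [189, 183, 175], [162, 162, 163], [175, 182, 186], [124, 120, 118], [155, 140, 132], [158, 143, 135]] | was [168, 174, 177]
248 now [[200, 195, 186], [200, 194, 186], [197, 191, 183], [186, 182, 177], [156, 145, 138], [158, 144, 136], [157, 142, 134]] | was [178, 173, 167]
```

The shut fingertips appear to rest on the knob's top (row 229, z≈78) although the reported TCP is z=50, so the tips sit about 30 mm higher than the reading suggests. I'll raise, open, and go lower while watching the force.

>>> play_rows --rows '[{"linear": [0,0,-0.1],"twist": [0,0,0]},{"linear": [0,0,-0.25],"twist": [0,0,0]},{"linear": [0,0,-0.25],"twist": [0,0,0]}]'

```text
time: 23.3
tcp_pos: [608.7, -25.7, 81.1]
tool_rot: [0.001, 0.047, 0.999, -0.001]
contact_force: [-0.2, 0.6, -1.0]
gripper_width: 0.0
grip_force: 0.0
```

```bash
python3 - <<'E'
from h import *
s=robot.state();print(s['tcp_pos'],s['contact_force'],s['gripper_width'])
a,d=robot.camera('scene');print(a[204:236:2,291:303:3].tolist())
v,u=np.mgrid[:400,:640];P=world('scene',np.c_[u.ravel(),v.ravel()],d.ravel());C=a.reshape(-1,3).astype(int)
m=(abs(P[:,0]-607)<25)&(abs(P[:,1]+26)<30)
for z in range(60,150,5):
    k=m&(P[:,2]>z)&(P[:,2]<=z+5);print(z,k.sum(),C[k].mean(0).round() if k.sum() else '',P[k][:,:2].mean(0).round() if k.sum() else '')
E
```

```text
[608.69126371 -25.74666881  81.10736188] [-0.17600317  0.60083692 -1.03856854] 0.02078677475058362
[[[38, 37, 39], [39, 39, 40], [39, 39, 40], [38, 38, 39]], [[41, 41, 43], [41, 41, 43], [40, 40, 42], [39, 39, 40]], [[42, 42, 43], [41, 42, 44], [39, 39, 41], [41, 41, 42]], [[40, 40, 41], [42, 42, 43], [41, 41, 42], [62, 63, 66]], [[40, 40, 41], [41, 40, 41], [46, 47, 49], [87, 90, 95]], [[87, 86, 86], [39, 39, 40], [89, 93, 97], [87, 89, 94]], [[121, 126, 129], [41, 40, 41], [100, 104, 111], [85, 88, 92]], [[114, 120, 124], [45, 44, 47], [100, 104, 111], [89, 92, 97]], [[77, 80, 88], [52, 52, 55], [100, 104, 110], [103, 107, 111]], [[66, 69, 75], [76, 79, 87], [97, 101, 109], [101, 105, 108]], [[70, 65, 65], [63, 64, 69], [62, 63, 67], [61, 62, 65]], [[118, 101, 93], [78, 60, 52], [84, 61, 51], [67, 58, 56]], [[168, 153, 145], [90, 64, 51], [91, 63, 47], [85, 62, 49]], [[168, 153, 144], [90, 63, 50], [93, 64, 47], [82, 59, 46]], [[168, 154, 144], [78, 58, 47], [77, 54, 43], [74, 57, 48]], [[168, 153, 145], [76, 58, 47], [72, 52, 42], [71, 53, 44]]]
60 13 [80. 61. 51.] [605. -20.]
65 12 [82. 64. 54.] [604. -21.]
70 8 [94. 74. 64.] [609. -20.]
75 28 [92. 67. 54.] [607. -23.]
80 21 [89. 64. 51.] [610. -26.]
85 0  
90 0  
95 0  
100 0  
105 0  
110 2 [84. 88. 94.] [606. -19.]
115 6 [ 94.  98. 104.] [599. -23.]
120 11 [82. 85. 90.] [603. -20.]
125 12 [76. 79. 83.] [603. -21.]
130 15 [71. 73. 76.] [605. -17.]
135 11 [83. 86. 91.] [601. -22.]
140 11 [67. 68. 71.] [604. -15.]
145 7 [70. 73. 76.] [599. -21.]
```

Confirmed: the tips end at z≈112 with the TCP reading 81. Gripping at 65 mm therefore needs a TCP reading of about 17.

>>> play_rows --rows '[{"linear": [0,0,0],"twist": [0,0,0]},{"linear": [0,0,0],"twist": [0,0,0]},{"linear": [0,0,0],"twist": [0,0,0]},{"linear": [0,0,0],"twist": [0,0,0]},{"linear": [0,0,0],"twist": [0,0,0]},{"linear": [0,0,0],"twist": [0,0,0]},{"linear": [0,0,0.15],"twist": [0,0,0]},{"linear": [0,0,0.3],"twist": [0,0,0]},{"linear": [0,0,0.4],"twist": [0,0,0]},{"linear": [0,0,0.4],"twist": [0,0,0]}]' --grip -1

```text
time: 24.6
tcp_pos: [607.3, -25.7, 30.9]
tool_rot: [-0.001, 0.047, 0.999, -0.0]
contact_force: [-0.7, 0.3, -0.5]
gripper_width: 85.3
grip_force: 0.0
```

>>> play_rows --rows '[{"linear": [0,0,0.06],"twist": [0,0,0]},{"linear": [0,0,0.1],"twist": [0,0,0]},{"linear": [0,0,0.12],"twist": [0,0,0]},{"linear": [0,0,0.12],"twist": [0,0,0]}]'

```text
time: 25.1
tcp_pos: [607.8, -25.7, 17.2]
tool_rot: [-0.0, 0.047, 0.999, -0.001]
contact_force: [0.9, 0.2, 0.3]
gripper_width: 85.4
grip_force: 0.0
```

>>> play_rows --rows '[{"linear": [0,0,0],"twist": [0,0,0]},{"linear": [0,0,0],"twist": [0,0,0]},{"linear": [0,0,0],"twist": [0,0,0]},{"linear": [0,0,0],"twist": [0,0,0]},{"linear": [0,0,0],"twist": [0,0,0]},{"linear": [0,0,0],"twist": [0,0,0]},{"linear": [0,0,0],"twist": [0,0,0]}]' --grip 1 --newtons 40

```text
time: 25.98
tcp_pos: [607.9, -27.0, 17.8]
tool_rot: [0.0, 0.047, 0.999, -0.001]
contact_force: [-0.8, -4.8, 3.1]
gripper_width: 26.3
grip_force: 39.5
```

```bash
python3 - <<'E'
from h import *
p,R=pose();s=robot.state();print(s['contact_force'],s['gripper_width'])
t=np.radians(5.5);u=np.array([-np.sin(t),-np.cos(t),0])
plan((p+u*85,R),(p+u*150,R))
E
```

```text
[-0.83424336 -4.75745133  3.14631503] 26.303188483712944
at [607.9 -27.   17.8] y-ang 84.6
-> [ 599.71545506 -111.65153409   17.8109942 ] lin [0.001, -0.708, 0.002] tw [0.0, 0.0, 0.0] rows>= 2
-> [ 593.48548114 -176.35228698   17.8109942 ] lin [0.001, -0.542, 0.001] tw [0.0, 0.0, 0.0] rows>= 2
```

Knob gripped. I'll slide most of the way, then measure.

>>> play_rows --rows '[{"linear": [0,-0.1,0],"twist": [0,0,0]},{"linear": [0,-0.25,0],"twist": [0,0,0]},{"linear": [0,-0.4,0],"twist": [0,0,0]},{"linear": [0,-0.55,0],"twist": [0,0,0]},{"linear": [0,-0.708,0],"twist": [0,0,0]},{"linear": [0,-0.708,0],"twist": [0,0,0]},{"linear": [0,-0.708,0],"twist": [0,0,0]}]'

```text
time: 26.85
tcp_pos: [600.1, -112.5, 17.8]
tool_rot: [0.001, 0.048, 0.999, -0.001]
contact_force: [-0.3, -2.3, 5.1]
gripper_width: 26.8
grip_force: 39.9
```

```bash
python3 - <<'E'
from h import *
print(robot.state()['contact_force'],robot.state()['gripper_width'])
for c in('scene','top'):
    im,d=robot.camera(c)
    v,u=np.mgrid[:400,:640];P=world(c,np.c_[u.ravel(),v.ravel()],d.ravel())[d.ravel()>0]
    for n,lo,hi in(('cuprim',(540,-310,118),(690,-195,137)),('cup',(540,-310,60),(690,-195,137)),('spout',(560,-380,145),(680,-285,190)),('spoutend',(560,-380,145),(600,-285,200))):
        B=P[(P>lo).all(1)&(P<hi).all(1)].astype(np.float32);print(c,n,len(B),[np.round(k,1) for k in cv2.minAreaRect(B[:,:2].copy())] if len(B)>3 else '',np.median(B,0).round(1))
    for l,z in(('cup_mouth',116),('spout_tip',150)):print(c,l,[(np.round(q['xy'],1).tolist(),round(q['confidence'],2),atz(c,[q['xy']],z)[0].round(1)) for q in robot.spot_point(l,c)])
E
```

```text
[-0.30826152 -2.29595027  5.05843135] 26.750999090559997
scene cuprim 7 [array([ 618.2, -257.9]), array([16.5,  8.3]), np.float64(25.2)] [ 621.5 -257.3  121.7]
scene cup 171 [array([ 604. , -239.3]), array([42.4, 67.8]), np.float64(12.6)] [ 607.9 -259.    92.7]
scene spout 142 [array([ 618.6, -324.5]), array([24.5, 66.2]), np.float64(80.2)] [ 608.2 -319.1  179.1]
scene spoutend 51 [array([ 593.7, -322.9]), array([16.7, 15.4]), np.float64(24.1)] [ 594.5 -319.2  169.6]
scene cup_mouth [([327.4, 179.9], 0.85, array([ 607.8, -242.9,  116. ]))]
scene spout_tip [([342.4, 157.1], 0.9, array([ 597.5, -339.8,  150. ]))]
top cuprim 29 [array([ 626.1, -229.4]), array([21.6, 56.7]), np.float64(2.5)] [ 628.7 -226.3  124.4]
top cup 256 [array([ 646.4, -242.9]), array([ 78.1, 137.4]), np.float64(62.5)] [ 628.7 -233.1   91.9]
top spout 125 [array([ 631.1, -326.1]), array([24.2, 91.7]), np.float64(84.2)] [ 616.1 -322.3  185.2]
top spoutend 40 [array([ 592.5, -322.7]), array([22.9, 13.9]), np.float64(86.5)] [ 593.4 -321.2  178. ]
top cup_mouth [([383.2, 191.2], 0.73, array([ 601.5, -231.1,  116. ])), ([412.0, 189.6], 0.38, array([ 609.4, -332.2,  116. ]))]
top spout_tip [([413.3, 191.7], 0.58, array([ 594.4, -330.3,  150. ])), ([240.9, 239.8], 0.25, array([416.6, 251. , 150. ]))]
```

>>> play_rows --rows '[{"linear": [0,-0.12,0],"twist": [0,0,0]},{"linear": [0,-0.28,0],"twist": [0,0,0]},{"linear": [0,-0.44,0],"twist": [0,0,0]},{"linear": [0,-0.6,0],"twist": [0,0,0]},{"linear": [0,-0.74,0],"twist": [0,0,0]},{"linear": [0,-0.74,0],"twist": [0,0,0]},{"linear": [0,-0.74,0],"twist": [0,0,0]}]'

```text
time: 28.02
tcp_pos: [592.1, -200.3, 17.8]
tool_rot: [0.001, 0.048, 0.999, -0.001]
contact_force: [4.0, -2.7, 3.8]
gripper_width: 26.3
grip_force: 39.9
```

```bash
python3 - <<'E'
from h import *
print(robot.state()['contact_force'],robot.state()['gripper_width'])
t=np.radians(5.5);X=np.array([np.cos(t),-np.sin(t),0]);Y=np.array([np.sin(t),np.cos(t),0])
for c in('scene','top'):
    im,d=robot.camera(c)
    v,u=np.mgrid[:400,:640];P=world(c,np.c_[u.ravel(),v.ravel()],d.ravel())[d.ravel()>0]
    S=np.c_[P@X,P@Y,P[:,2]]  # station-aligned
    m=(abs(P[:,0]-610)<60)&(abs(P[:,1]+324)<60)
    print(c,'TCP',pose()[0]@X,pose()[0]@Y)
    for z0,z1 in((50,70),(70,90),(90,110),(110,125),(125,136),(145,165),(165,180),(180,200)):
        k=S[m&(P[:,2]>z0)&(P[:,2]<z1)];print(z0,len(k),np.percentile(k[:,1],[2,10,50,90,98]).round(1) if len(k) else '',np.percentile(k[:,0],[2,50,98]).round(0) if len(k) else '')
    for l,z in(('cup_mouth',116),('spout_tip',150)):print(c,l,[(np.round(q['xy'],1).tolist(),round(q['confidence'],2),atz(c,[q['xy']],z)[0].round(1),round(atz(c,[q['xy']],z)[0]@Y,1)) for q in robot.spot_point(l,c)])
    if c=='scene':A=cv2.resize(im[120:240,290:390,::-1],None,fx=4,fy=4)
    else: B=cv2.resize(im[140:240,350:450,::-1],None,fx=4,fy=4.8)
cv2.imwrite('pics/e1.png',np.hstack([A,B]))
E
```

```text
[ 4.02542739 -2.6628084   3.81082691] 26.292428627679993
scene TCP 608.5839009613895 -142.4131725844657
50 7 [-289.8 -288.6 -254.5 -249.6 -247.4] [621. 627. 639.]
70 44 [-296.8 -293.4 -283.1 -246.8 -239.8] [609. 627. 643.]
90 68 [-295.6 -293.  -287.9 -243.8 -235.7] [603. 621. 645.]
110 13 [-294.5 -293.  -288.1 -284.4 -284. ] [628. 638. 644.]
125 0  
145 15 [-269.1 -264.1 -259.4 -255.4 -253.4] [615. 621. 627.]
165 26 [-273.9 -271.1 -262.9 -256.7 -255.4] [614. 621. 629.]
180 8 [-276.  -275.9 -268.6 -263.1 -256.6] [622. 628. 638.]
scene cup_mouth [([342.8, 168.6], 0.6, array([ 588.3, -323.5,  116. ]), np.float64(-265.6)), ([375.0, 179.3], 0.19, array([ 467.9, -311.3,  116. ]), np.float64(-265.0))]
scene spout_tip [([341.8, 158.9], 0.71, array([ 594.9, -328.9,  150. ]), np.float64(-270.3))]
top TCP 608.5708849785055 -142.16747951014233
50 37 [-281.8 -276.8 -262.1 -246.8 -241.3] [620. 630. 695.]
70 46 [-285.8 -283.8 -266.2 -246.8 -239.4] [605. 620. 690.]
90 48 [-289.  -287.6 -259.9 -241.3 -234.6] [599. 613. 676.]
110 16 [-291.4 -291.  -257.7 -238.  -228.9] [616. 645. 661.]
125 9 [-280.5 -263.5 -250.5 -244.2 -242.3] [638. 649. 653.]
145 2 [-259.3 -259.  -257.8 -256.6 -256.3] [615. 617. 619.]
165 28 [-276.  -273.5 -261.1 -253.  -252.5] [613. 619. 673.]
180 159 [-275.  -272.4 -263.2 -254.1 -252.3] [622. 660. 697.]
top cup_mouth [([408.4, 196.6], 0.71, array([ 584. , -319.3,  116. ]), np.float64(-261.8)), ([444.2, 220.4], 0.34, array([ 502.5, -442.3,  116. ]), np.float64(-392.1))]
top spout_tip [([413.0, 191.0], 0.95, array([ 596.8, -329.3,  150. ]), np.float64(-270.6)), ([428.2, 233.4], 0.34, array([ 451.6, -378.5,  150. ]), np.float64(-333.5)), ([447.2, 220.1], 0.19, array([ 498.3, -443.8,  150. ]), np.float64(-394.0))]
```

View pics/e1.png

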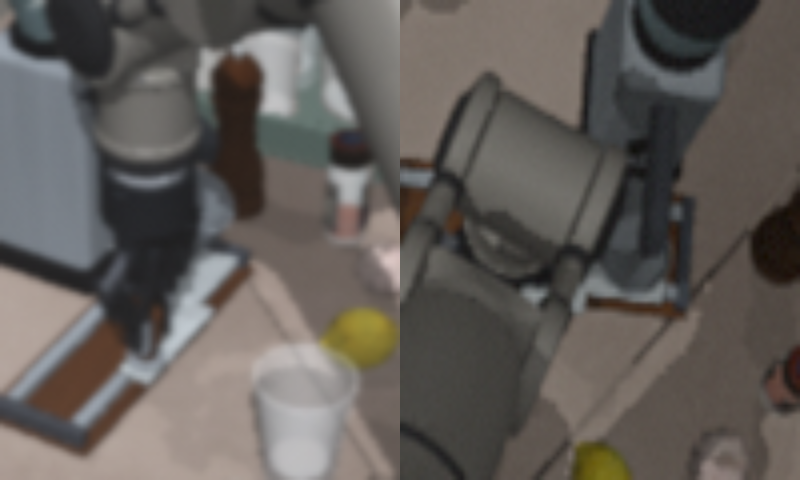

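The cup is under the spout (spout midline -264 in track coordinates, cup about -262 to -265). I'll push 1.5 mm more, then release.

>>> play_rows --rows '[{"linear": [0,-0.012,0],"twist": [0,0,0]},{"linear": [0,-0.012,0],"twist": [0,0,0]},{"linear": [0,-0.012,0],"twist": [0,0,0]}]'

```text
time: 28.7
tcp_pos: [592.1, -200.2, 17.8]
tool_rot: [0.001, 0.047, 0.999, -0.001]
contact_force: [5.0, 0.5, 4.7]
gripper_width: 26.4
grip_force: 39.9
```

>>> play_rows --rows '[{"linear": [0,0,0],"twist": [0,0,0]},{"linear": [0,0,0],"twist": [0,0,0]},{"linear": [0,0,0],"twist": [0,0,0]},{"linear": [0,0,0],"twist": [0,0,0]},{"linear": [0,0,0],"twist": [0,0,0]},{"linear": [0,0,0],"twist": [0,0,0]}]' --grip -1

```text
time: 29.45
tcp_pos: [591.3, -200.2, 17.5]
tool_rot: [0.0, 0.047, 0.999, -0.001]
contact_force: [0.2, 0.2, 0.3]
gripper_width: 85.3
grip_force: 0.0
```

>>> play_rows --rows '[{"linear": [0,0,-0.15],"twist": [0,0,0]},{"linear": [0,0,-0.35],"twist": [0,0,0]},{"linear": [0,0,-0.55],"twist": [0,0,0]},{"linear": [0,0,-0.7],"twist": [0,0,0]},{"linear": [0.2,0.15,-0.9],"twist": [0,0,0]},{"linear": [0.4,0.5,-1],"twist": [0,0,0]},{"linear": [0.6,0.9,-1],"twist": [0,0,0]},{"linear": [0.6,0.9,-1],"twist": [0,0,0]}]'

```text
time: 30.45
tcp_pos: [528.9, -83.0, 139.2]
tool_rot: [0.001, 0.046, 0.999, -0.0]
contact_force: [0.0, -0.0, 0.3]
gripper_width: 85.2
grip_force: 0.0
```

```bash
python3 - <<'E'
from h import *
p,R=pose();print(robot.state()['contact_force'])
plan((p+[-60,40,100],R))
t=np.radians(5.5);X=np.array([np.cos(t),-np.sin(t),0]);Y=np.array([np.sin(t),np.cos(t),0])
for c in('scene','top'):
    im,d=robot.camera(c)
    v,u=np.mgrid[:400,:640];P=world(c,np.c_[u.ravel(),v.ravel()],d.ravel())[d.ravel()>0]
    S=np.c_[P@X,P@Y,P[:,2]];m=(abs(P[:,0]-610)<60)&(abs(P[:,1]+324)<60)
    for z0,z1 in((70,90),(90,110),(110,125),(165,180),(180,200)):
        k=S[m&(P[:,2]>z0)&(P[:,2]<z1)];print(c,z0,len(k),np.percentile(k[:,1],[2,10,50,90,98]).round(1) if len(k) else '')
    k=P[(P>(570,-240,72)).all(1)&(P<(620,-170,90)).all(1)].astype(np.float32)
    if len(k)>3:
        r=cv2.minAreaRect(k[:,:2].copy());print('knobtop',len(k),r,'station y',r[0][0]*Y[0]+r[0][1]*Y[1])
    k=P[(P>(380,200,215)).all(1)&(P<(460,285,246)).all(1)].astype(np.float32);print('brush',cv2.minAreaRect(k[:,:2].copy()),np.percentile(k[:,2],95))
    for l,z in(('cup_mouth',116),('mug_mouth',96)):print(c,l,[(round(q['confidence'],2),atz(c,[q['xy']],z)[0].round(1),round(atz(c,[q['xy']],z)[0]@Y,1)) for q in robot.spot_point(l,c)])
E
```

```text
[ 0.01568582 -0.02985053  0.27574922]
at [528.9 -83.  139.2] y-ang 84.8
-> [468.89778764 -42.95331619 239.19301822] lin [0.527, 0.286, -0.834] tw [0.0, 0.0, 0.0] rows>= 2
scene 70 19 [-285.6 -283.3 -275.9 -234.6 -232. ]
scene 90 28 [-295.1 -292.4 -282.  -247.9 -241.5]
scene 110 1 [-289.5 -289.5 -289.5 -289.5 -289.5]
scene 165 7 [-273.8 -273.6 -269.5 -264.2 -263.8]
scene 180 0 
knobtop 31 ((590.0419921875, -199.27740478515625), (14.931933403015137, 28.4860782623291), 35.18497848510742) station y -141.80695238387892
brush ((418.5187683105469, 244.14675903320312), (22.80723762512207, 17.059955596923828), 25.567859649658203) 239.69508
scene cup_mouth [(0.81, array([ 589.5, -331.5,  116. ]), np.float64(-273.4))]
scene mug_mouth [(0.85, array([412.1,   7.2,  96. ]), np.float64(46.6))]
top 70 76 [-286.1 -280.4 -255.6 -233.  -230.2]
top 90 69 [-289.3 -287.3 -251.8 -232.4 -228.6]
top 110 29 [-290.8 -289.8 -245.6 -230.4 -229.1]
top 165 32 [-277.  -274.1 -261.1 -253.6 -252.9]
top 180 157 [-274.7 -272.6 -263.7 -254.4 -252.4]
knobtop 42 ((592.0423583984375, -198.9601593017578), (21.649852752685547, 25.27723503112793), 85.91399383544922) station y -141.29944083095162
brush ((417.9129638671875, 242.87677001953125), (24.53594207763672, 17.081398010253906), 27.87762451171875) 243.23866
top cup_mouth [(0.93, array([ 592.6, -318.7,  116. ]), np.float64(-260.4))]
top mug_mouth [(0.17, array([ 433.7, -145.5,   96. ]), np.float64(-103.3))]
```

The brush and mug are fine. The cup sits about 2–4 mm short of the spout's midline because the last nudge was absorbed by friction. I'll regrip and push about 3 mm more for margin.

```bash
python3 - <<'E'
from h import *
Q=Rt(84.5);plan(((591.5,-200,102),Q),((591.5,-200,18),Q),((591.2,-205,18),Q))
E
```

```text
at [530.3 -86.8 137.4] y-ang 84.5
-> [ 591.5 -200.   102. ] lin [-0.598, -0.89, 0.297] tw [-0.002, 0.001, 0.0] rows>= 3
-> [ 591.5 -200.    18. ] lin [0.0, 0.0, 0.7] tw [0.0, 0.0, 0.0] rows>= 2
-> [ 591.2 -205.    18. ] lin [-0.002, -0.042, 0.0] tw [0.0, 0.0, 0.0] rows>= 1
```

>>> play_rows --rows '[{"linear": [-0.2,-0.3,0.1],"twist": [0,0,0]},{"linear": [-0.4,-0.6,0.2],"twist": [0,0,0]},{"linear": [-0.598,-0.89,0.297],"twist": [0,0,0]},{"linear": [-0.598,-0.89,0.297],"twist": [0,0,0]},{"linear": [-0.598,-0.89,0.297],"twist": [0,0,0]},{"linear": [-0.598,-0.89,0.5],"twist": [0,0,0]},{"linear": [-0.598,-0.89,0.75],"twist": [0,0,0]},{"linear": [-0.598,-0.89,0.93],"twist": [0,0,0]},{"linear": [-0.598,-0.89,0.99],"twist": [0,0,0]},{"linear": [-0.598,-0.89,0.99],"twist": [0,0,0]}]'

```text
time: 32.0
tcp_pos: [591.3, -198.5, 19.2]
tool_rot: [0.0, 0.047, 0.999, -0.001]
contact_force: [0.2, 0.2, -0.2]
gripper_width: 85.3
grip_force: 0.0
```

>>> play_rows --rows '[{"linear": [0,0,0],"twist": [0,0,0]},{"linear": [0,0,0],"twist": [0,0,0]},{"linear": [0,0,0],"twist": [0,0,0]},{"linear": [0,0,0],"twist": [0,0,0]},{"linear": [0,0,0],"twist": [0,0,0]},{"linear": [0,0,0],"twist": [0,0,0]},{"linear": [0,0,0],"twist": [0,0,0]}]' --grip 1

```text
time: 32.88
tcp_pos: [591.4, -199.2, 19.4]
tool_rot: [0.0, 0.047, 0.999, -0.001]
contact_force: [-1.6, -0.0, 5.4]
gripper_width: 26.4
grip_force: 39.6
```

>>> play_rows --rows '[{"linear": [0,-0.025,0],"twist": [0,0,0]},{"linear": [0,-0.03,0],"twist": [0,0,0]},{"linear": [0,-0.03,0],"twist": [0,0,0]},{"linear": [0,-0.03,0],"twist": [0,0,0]}]'

```text
time: 33.38
tcp_pos: [591.1, -202.3, 19.4]
tool_rot: [0.0, 0.047, 0.999, -0.0]
contact_force: [-0.8, 2.0, 6.4]
gripper_width: 26.4
grip_force: 39.6
```

>>> play_rows --rows '[{"linear": [0,0,0],"twist": [0,0,0]},{"linear": [0,0,0],"twist": [0,0,0]},{"linear": [0,0,0],"twist": [0,0,0]},{"linear": [0,0,0],"twist": [0,0,0]},{"linear": [0,0,0],"twist": [0,0,0]},{"linear": [0,0,0],"twist": [0,0,0]}]' --grip -1

```text
time: 34.12
tcp_pos: [590.9, -202.6, 18.7]
tool_rot: [0.0, 0.047, 0.999, -0.001]
contact_force: [1.0, 0.4, 0.2]
gripper_width: 85.3
grip_force: 0.0
```

>>> play_rows --rows '[{"linear": [0,0,-0.15],"twist": [0,0,0]},{"linear": [0,0,-0.35],"twist": [0,0,0]},{"linear": [0,0,-0.55],"twist": [0,0,0]},{"linear": [0,0,-0.7],"twist": [0,0,0]},{"linear": [0.2,0.15,-0.9],"twist": [0,0,0]},{"linear": [0.4,0.5,-1],"twist": [0,0,0]},{"linear": [0.6,0.9,-1],"twist": [0,0,0]},{"linear": [0.6,0.9,-1],"twist": [0,0,0]},{"linear": [0.6,0.9,-1],"twist": [0,0,0]}]'

```text
time: 35.25
tcp_pos: [530.1, -88.5, 139.8]
tool_rot: [0.001, 0.047, 0.999, -0.001]
contact_force: [0.6, -0.3, 0.1]
gripper_width: 85.5
grip_force: 0.0
```

```bash
python3 - <<'E'
from h import *
t=np.radians(5.5);Y=np.array([np.sin(t),np.cos(t),0])
im,d=robot.camera('top');v,u=np.mgrid[:400,:640];P=world('top',np.c_[u.ravel(),v.ravel()],d.ravel())[d.ravel()>0]
m=(abs(P[:,0]-610)<60)&(abs(P[:,1]+324)<60)
for z0,z1 in((90,110),(110,125),(180,200)):
    k=P[m&(P[:,2]>z0)&(P[:,2]<z1)]@Y;print(z0,len(k),np.percentile(k,[2,98]),np.percentile(k,[2,98]).mean())
k=P[(P>(570,-240,72)).all(1)&(P<(620,-170,90)).all(1)].astype(np.float32);r=cv2.minAreaRect(k[:,:2].copy());print('knob y',r[0][0]*Y[0]+r[0][1]*Y[1])
k=P[(P>(380,200,215)).all(1)&(P<(460,285,246)).all(1)].astype(np.float32);print('brush',cv2.minAreaRect(k[:,:2].copy()))
print(robot.state()['contact_force'])
print(robot.job_done())
E
```

```text
90 68 [-292.38905623 -230.61621552] -261.5026358750804
110 31 [-290.39337095 -231.29399795] -260.84368444951764
180 156 [-275.22865463 -252.54536974] -263.8870121870884
knob y -143.30328167348506
brush ((417.81805419921875, 243.15237426757812), (23.8690242767334, 17.617183685302734), 22.403841018676758)
[ 0.05527397 -0.5755209  -0.2451803 ]
the job is handed in; nothing more can be done
None
```

I handed the job in with every step carried out; it returned no verdict, but by my last measurements the brush is back on the fork, the mug was standing when last checked, and the cup's mouth is within about 3 mm of the spout's midline along the track.

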